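# Go-gauge the candling hoods and put the tight one out

### The arm

A 7-joint arm with a two-finger parallel gripper is mounted at the origin on the work surface. World frame = base frame: x ahead of the robot, y to its left, z up, the work surface at z = 0. Lengths are in mm, angles in rad, forces in N, time in s.
With the tool pointing down it reaches from about 400 to 875 mm from the base axis. Payload 4.4 kg.
Tool frame: the origin (TCP) lies at the very end of the fingers, on their centre line; the grasp point (between the pads) lies 19 mm behind it; y points along the fingers, z is the direction in which the jaws open and shut, and the axes are right-handed (so a half turn about y gives the same grasp; the last joint's range is limited). The gripper opens to 85 mm and grips with 20 to 120 N. Pads are 22 mm wide; open, the fingers measure 114 mm over their backs; the gripper's body (76 mm by 85 mm) begins 54 mm behind the grasp point. The pads swing forward as they close: fully open they stand 13 mm farther back than shut.
Start: joints at [-1.386, 0.628, 0.038, 1.517, -0.027, 0.996, -0.02], TCP at [161.291, 629.685, 231.313] pointing down, gripper open.
Joint ranges: [-3.06, 3.06], [-0.37, 2.12], [-1.25, 1.32], [0.18, 2.47], [-1.1, 4.24], [0.23, 1.98], [-2.94, 2.94]. Speed limits (rad/s): [2.57, 2.57, 3.14, 3.14, 3.14, 3.14, 3.14].

### API

Orientations are given as [roll, pitch, yaw] about the fixed x, y, z axes, in that order (R = Rz(yaw) Ry(pitch) Rx(roll)).
In Python, from cell import read_state, get_image, finish_job gives the robot as it stands. The module is installed in compiled form; this text tells all that it offers.
- The arm moves only by the tool servo_tool, never from a script. Its argument "increments" is a list of rows, each an object of numbers: "dx", "dy", "dz": the shift along the world's x, y, z in cm; "ax", "ay", "az": the turn, a rotation vector about the world's x, y, z in rad; "claw": the closure, from -1 (fully open) to 1 (shut). A call has 1 to 8 rows; each row is the pose to reach, as a shift and turn from the pose commanded when the call began; what a row does not reach only later rows make up. A row lasts 1/12 s, in which the tool goes at most 41.7 mm and 7.16 degrees, less where a joint would pass 70% of its speed; a pose out of reach is approached as far as the arm can. A call with a gripper value outside its range is refused whole. The fingers move at their own pace and stop on an object; the grip force is fixed at half the most. Time passes only in rows, so rows that repeat a pose let the fingers close. It gives the time, the measured TCP pose, the force and the opening at its end, in the units of the state.
- read_state(): the state, without advancing time (a new reading comes with each control period).
- get_image(name): name is "scene" or "top" or "wrist"; returns a dict with "color" (384x512x3 uint8, red, green, blue), "fov_y" (degrees; the focal length in pixels is half the picture's height over the tangent of half this angle, whatever the lens; pixels are square), "cx", "cy" (the principal point, pixels), "R" (3x3) and "t" (3): a world point X has camera coordinates R X + t. Camera axes: x right, y down, z forward; pixel columns grow to the right and rows downward; lengths in mm; the calibration is good to about 2 mm. A picture is of the moment at which its call begins. There is no depth.
- finish_job(): hands the job in, once; it reports no verdict.
The state is a dict: "clock": time; "qpos": joint angles; "qd": joint speeds; "tau": joint torques, N m; "eef_pos": TCP position; "tool_rot": TCP orientation; "force": force on the tool from outside, world axes, zero at the start; "torque": the same for the moment, N m; "width": finger opening in mm.
Only numpy, scipy, OpenCV 4.12 (cv2) and the standard library are available. Lean on these libraries where they do the work, as an engineer would, in place of code of your own. Each camera call takes 0.05 s, during which the arm holds its last target.

### The job

Two of the three black candling hoods on the stand are good and one has a tight seat ring hidden inside. Take the blue-handled go gauge from the pine rack and try it in the hoods, without forcing it, until both good ones have taken it right down to its shoulder and so pushed down the pad below them. Put the gauge back in its leaning slot, stand the tight hood upright in the red reject tray, and leave the two good hoods standing in their places and the other things on the counter undisturbed.

Things in the scene. Friction and masses are not known exactly. Their poses are not given: they have to be found in the camera images.
- gauge_grip (a point): centre of the go gauge's flat blue handle, which is 34 (own x) x 16 (own y) x 54 mm long (own z). Own z runs along the gauge from tip to handle; this point is 119 mm above the tip end, 25 mm below the handle's top. About 250 g, 144 mm long. It starts leaning in the rack's slot, the handle's flat faces looking along y of the rack; draw it out along its own axis
- gauge_tip (a point): centre of the flat end of the gauge's steel pin, 119 mm below gauge_grip along own -z, same axes. The pin is 24 mm in diameter and 84 mm long; its last 7 mm taper to 16 mm. Between pin and handle is a shoulder disc 34 mm in diameter, 6 mm thick
- slot_foot (a point): where the gauge's tip stands in the slot of the fixed pine rack (200 x 142 mm, 150 mm high without its paddles). Axes are the rack's, z up. The slot leans 0.436 rad: it runs up from here along (-0.422, 0, 0.906) in these axes. Two boards across it, 18-26 and 62-74 mm along it, guide the pin in square holes 28 mm wide
- slot_handle (a point): where gauge_grip is when the gauge stands home: 119 mm from slot_foot along the slot. Axes are the rack's. Two black paddles fixed in the rack lean parallel to the gauge, 80 mm behind it (rack +x side) and reach 155 mm along the slot direction
- tray: red reject tray, fixed, open box 150 (x) x 140 (y) x 35 mm high, walls and floor about 4 mm thick; origin at the centre of its underside, z up
- hood_a_center (a point): centre (half-way up) of the loose black hood that starts on station a, the left end (+y side of the stand) one. Each hood is upright, 70 mm high, about 180 g: a skirt 60 mm in diameter and 42 mm high, above it a neck 42 mm in diameter and 28 mm high. Its mouth, on top, is 35 mm above this point; the round bore is 27 mm wide from the mouth to 50 mm below it. z up
- station_a (a point): station a (left end (+y side of the stand)) on the top face of the fixed aluminium stand (90 x 310 x 36 mm): where hood a stands; stations are 100 mm apart along y, axes are the stand's. If hood a is good, the pin goes through it and its tip ends 14 mm below this face, shoulder on the mouth; if it is the tight one, alike from outside, the tip stops about 16 mm above this face
- pad_a (a joint): how far (m) the round pad below hood a has been pushed down: 0 up (level with the stand's top) to 0.02; it needs about 3 N, stays where it is left, and a yellow tab on the stand's front and back faces sinks with it. A gauge pushed in to its shoulder brings it to about 0.013
- hood_b_center (a point): centre (half-way up) of the loose black hood that starts on station b, the middle one. Each hood is upright, 70 mm high, about 180 g: a skirt 60 mm in diameter and 42 mm high, above it a neck 42 mm in diameter and 28 mm high. Its mouth, on top, is 35 mm above this point; the round bore is 27 mm wide from the mouth to 50 mm below it. z up
- station_b (a point): station b (middle) on the top face of the fixed aluminium stand (90 x 310 x 36 mm): where hood b stands; stations are 100 mm apart along y, axes are the stand's. If hood b is good, the pin goes through it and its tip ends 14 mm below this face, shoulder on the mouth; if it is the tight one, alike from outside, the tip stops about 16 mm above this face
- pad_b (a joint): how far (m) the round pad below hood b has been pushed down: 0 up (level with the stand's top) to 0.02; it needs about 3 N, stays where it is left, and a yellow tab on the stand's front and back faces sinks with it. A gauge pushed in to its shoulder brings it to about 0.013
- hood_c_center (a point): centre (half-way up) of the loose black hood that starts on station c, the right end (-y side of the stand) one. Each hood is upright, 70 mm high, about 180 g: a skirt 60 mm in diameter and 42 mm high, above it a neck 42 mm in diameter and 28 mm high. Its mouth, on top, is 35 mm above this point; the round bore is 27 mm wide from the mouth to 50 mm below it. z up
- station_c (a point): station c (right end (-y side of the stand)) on the top face of the fixed aluminium stand (90 x 310 x 36 mm): where hood c stands; stations are 100 mm apart along y, axes are the stand's. If hood c is good, the pin goes through it and its tip ends 14 mm below this face, shoulder on the mouth; if it is the tight one, alike from outside, the tip stops about 16 mm above this face
- pad_c (a joint): how far (m) the round pad below hood c has been pushed down: 0 up (level with the stand's top) to 0.02; it needs about 3 N, stays where it is left, and a yellow tab on the stand's front and back faces sinks with it. A gauge pushed in to its shoulder brings it to about 0.013
- egg_center (a point): bystander: centre of a tan ceramic nest egg standing on its blunt end, 45 mm wide, 59 mm high
- bell_center (a point): bystander: point 50 mm up in a copper hand bell with a dark wooden handle, 72 mm wide, 112 mm high
- screwdriver_grip (a point): bystander: the red handle of a stubby screwdriver lying flat, 110 mm long
- tin_center (a point): bystander: centre of a round tin of frosted lenses, 90 mm wide, 30 mm high
- mug_center (a point): bystander: centre of a blue mug, 76 mm wide without its handle, 90 mm high
There are look-alikes about, which are no part of the job. What is shaped like the part that bears hood_a_center but purple is not meant. Leave any purple look-alike of the part that bears hood_c_center alone.

How it is judged:
By the outcome, as a careful person would: the job done as asked, in the order asked, and still so for the second after the job is handed in, with the robot touching nothing.
It also fails if it takes over 72 s, if anything falls off the work surface, if the arm or the gripper's body presses on something with over 40 N, if the wrist force passes 120 N, or if a joint passes its speed limit or range.

## Working session

There is one attempt and no reset: what is moved stays moved. The work goes in short steps, Python scripts to look and compute and a tool call to move; the robot and the scene stay as the last step left them, time stands still between calls to the robot, and variables do not carry over. Pictures are saved under pics/ and viewed, and the job is handed in when it is done.

Besides the shell and the picture viewer there is one more tool, called by a JSON object that holds its "op" and its "data". servo_tool: Moves the arm, as the interface text tells. Its arguments: {"type":"object","properties":{"increments":{"type":"array","items":{"type":"object","properties":{"dx":{"type":"number"},"dy":{"type":"number"},"dz":{"type":"number"},"ax":{"type":"number"},"ay":{"type":"number"},"az":{"type":"number"},"claw":{"type":"number"}}}}},"required":["increments"]}

```bash
mkdir -p pics; ls; python3 - <<'E'
from cell import *
import cv2
print(read_state())
for n in ["scene","top","wrist"]:
    d=get_image(n); cv2.imwrite(f"pics/{n}0.png",d["color"][:,:,::-1]); print(n,d["fov_y"],d["cx"],d["cy"],d["R"],d["t"])
E
```

```text
pics
{'clock': 0.0, 'qpos': array([-1.38582055,  0.62937136,  0.03843249,  1.51837003, -0.02699812,
        0.99627022, -0.02000005]), 'qd': array([ 0.000875  , -0.00121747,  0.00040613,  0.00032013, -0.00014185,
        0.00065957, -0.00074595]), 'tau': array([ 3.17119157e-04, -5.63402259e+01,  1.22647092e+00, -1.93445045e+01,
        1.10886118e-02,  1.03575361e-02, -3.33823039e-06]), 'eef_pos': array([161.11456434, 629.07646171, 230.37190096]), 'tool_rot': array([-1.57269739e+00, -2.23386515e-05, -2.50767175e-01]), 'force': array([-0.3341875 ,  0.41610157, -0.52502937]), 'torque': array([-0.01842522, -0.05489423,  0.02493096]), 'width': 85.46258370007394}
scene 46.10759616131062 257.54357725840885 196.267209182197 [[-0.60551995  0.79579152  0.00783817]
 [ 0.665243    0.51154192 -0.54385349]
 [-0.43680355 -0.32409986 -0.83914358]] [ 328.15173427 -328.11187235 1341.06214672]
top 43.90921251510853 247.50075385101457 191.6332470836126 [[-0.0161787  -0.99985334  0.00561717]
 [-0.9915528   0.01532082 -0.12879565]
 [ 0.1286907  -0.00765346 -0.99165525]] [   9.8926828   552.69087073 1133.6703386 ]
wrist 69.20140531282073 253.4376316798773 191.39881721314129 [[ 2.48203965e-01  9.68707342e-01 -9.36899831e-04]
 [ 9.23089307e-01 -2.36222106e-01  3.03488465e-01]
 [ 2.93770188e-01 -7.61918828e-02 -9.52834652e-01]] [-648.33336617  -39.60639826  379.54762718]
```

View pics/scene0.png

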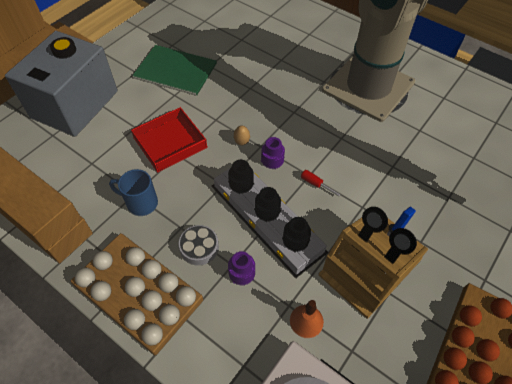

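View pics/top0.png

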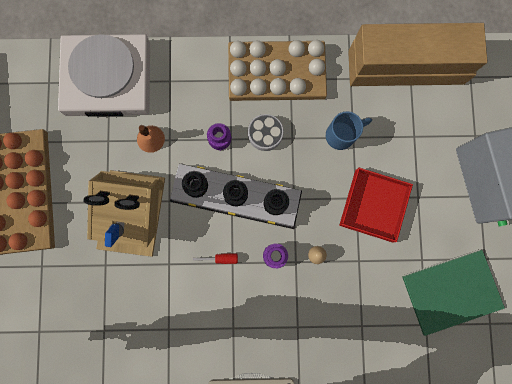

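View pics/wrist0.png

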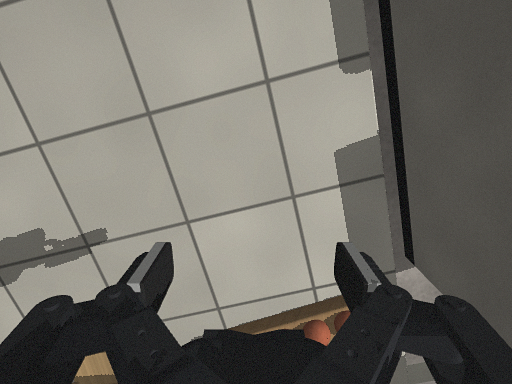

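```bash
cat > h.py <<'E'
import numpy as np, cv2
from cell import *
from scipy.spatial.transform import Rotation as Rot
def K(d):
    f=d["color"].shape[0]/2/np.tan(np.radians(d["fov_y"]/2)); return f,d["cx"],d["cy"]
def ray(d,u,v):
    f,cx,cy=K(d); R=np.array(d["R"]);t=np.array(d["t"])
    c=-R.T@t; w=R.T@np.array([(u-cx)/f,(v-cy)/f,1.]); return c,w/np.linalg.norm(w)
def onz(d,u,v,z):
    c,w=ray(d,u,v); return c+w*(z-c[2])/w[2]
def proj(d,X):
    f,cx,cy=K(d); c=np.array(d["R"])@np.asarray(X,float)+np.array(d["t"]); return np.array([cx+f*c[0]/c[2],cy+f*c[1]/c[2]])
def tri(obs):
    A=np.zeros((3,3));b=np.zeros(3)
    for d,u,v in obs:
        c,w=ray(d,u,v);P=np.eye(3)-np.outer(w,w);A+=P;b+=P@c
    X=np.linalg.solve(A,b); return X,[np.linalg.norm((np.eye(3)-np.outer(ray(d,u,v)[1],ray(d,u,v)[1]))@(X-ray(d,u,v)[0])) for d,u,v in obs]
def save(d,name,box=None,s=1):
    im=d["color"][:,:,::-1]
    if box: im=im[box[1]:box[3],box[0]:box[2]]
    cv2.imwrite("pics/"+name,cv2.resize(np.ascontiguousarray(im),None,fx=s,fy=s,interpolation=cv2.INTER_CUBIC))
def st():
    s=read_state(); return s
E
python3 - <<'E'
from h import *
import pickle
D={n:get_image(n) for n in ["scene","top"]}
pickle.dump(D,open("d0.pkl","wb"))
save(D["top"],"topA.png",(70,140,330,280),3)
save(D["scene"],"sceneA.png",(200,140,440,330),3.2)
E
```

```text
(no output)
```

View pics/topA.png

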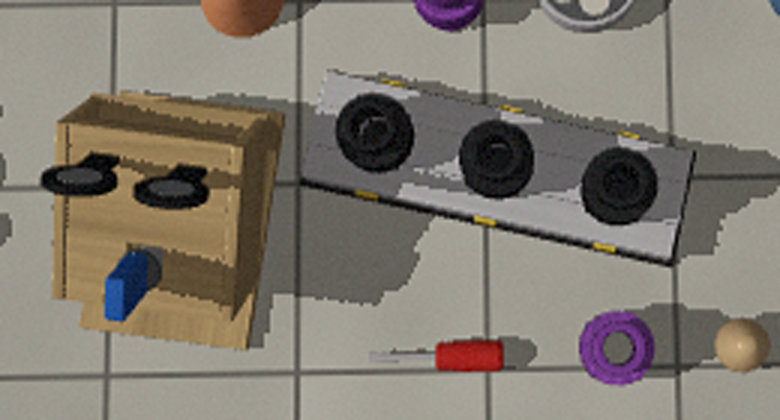

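View pics/sceneA.png

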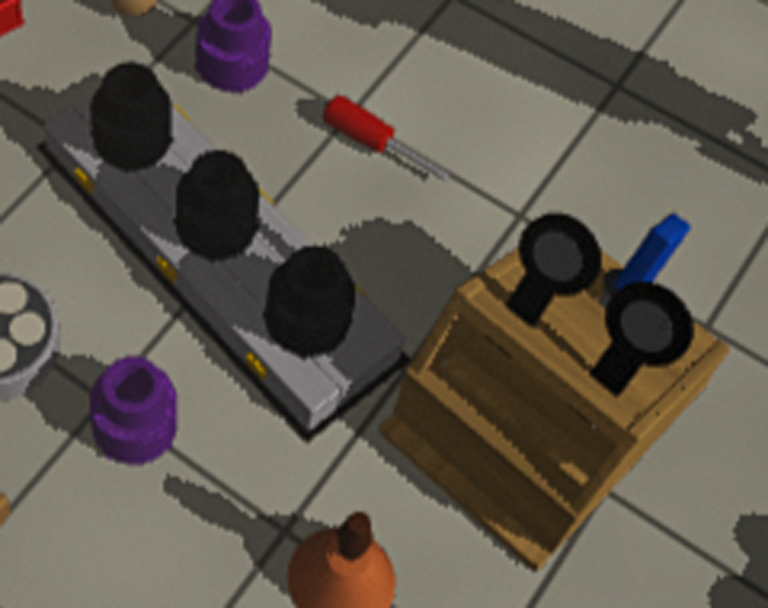

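```bash
python3 - <<'E'
from h import *
import pickle
np.set_printoptions(precision=1,suppress=True)
D=pickle.load(open("d0.pkl","rb")); T=D["top"];S=D["scene"]
for n,d in D.items(): print(n,-np.array(d["R"]).T@d["t"])
print("stand corners")
C=[onz(T,70+u/3,140+v/3,36) for u,v in [(333,70),(693,152),(672,265),(302,182)]]
for c in C: print(c)
print([np.linalg.norm(C[i]-C[i-1]) for i in range(4)], np.mean(C,0))
hsv={n:cv2.cvtColor(d["color"],cv2.COLOR_RGB2HSV) for n,d in D.items()}
for n,d in D.items():
    m=cv2.inRange(hsv[n],(18,150,100),(32,255,255))
    k,l,s,c=cv2.connectedComponentsWithStats(m)
    print(n,"yellow",[(np.round(c[i],1),s[i][4]) for i in range(1,k) if s[i][4]>4])
    m=cv2.inRange(hsv[n],(105,150,60),(125,255,255))
    k,l,s,c=cv2.connectedComponentsWithStats(m)
    print(n,"blue",[(np.round(c[i],1),s[i]) for i in range(1,k) if s[i][4]>20])
    m=(d["color"].max(2)<45).astype(np.uint8)
    k,l,s,c=cv2.connectedComponentsWithStats(m)
    print(n,"black",[(np.round(c[i],1),s[i]) for i in range(1,k) if s[i][4]>60])
    m=cv2.inRange(hsv[n],(0,200,90),(4,255,255))|cv2.inRange(hsv[n],(176,200,90),(180,255,255))
    k,l,s,c=cv2.connectedComponentsWithStats(m)
    print(n,"red",[(np.round(c[i],1),s[i]) for i in range(1,k) if s[i][4]>60])
E
```

```text
scene [1002.8  341.3  944.3]
top [ 402.3   10.1 1195.3]
stand corners
[625.8 164.4  36. ]
[ 553.1 -130.3   36. ]
[ 461.  -110.4   36. ]
[533.4 189.4  36. ]
[np.float64(95.78597719675408), np.float64(303.50210663621647), np.float64(94.20317645806308), np.float64(308.49663469780023)] [543.3  28.3  36. ]
scene yellow [(array([61.3, 44.1]), np.int32(125)), (array([224.9, 194.1]), np.int32(9)), (array([358. , 224.6]), np.int32(65)), (array([250. , 221.6]), np.int32(5)), (array([389.7, 221.9]), np.int32(14)), (array([391.7, 260. ]), np.int32(776)), (array([380.4, 241.2]), np.int32(206)), (array([337.3, 246.3]), np.int32(11)), (array([279.4, 253. ]), np.int32(12)), (array([330.5, 256.2]), np.int32(11)), (array([351. , 273.6]), np.int32(149)), (array([379.2, 287.1]), np.int32(18)), (array([363.9, 310.7]), np.int32(51))]
scene blue [(array([44.6,  3.5]), array([ 35,   0,  24,  12, 150], dtype=int32)), (array([434. ,  35.4]), array([410,  15,  54,  39, 835], dtype=int32)), (array([404.5, 217.9]), array([393, 207,  22,  23, 207], dtype=int32))]
scene black [(array([346.8,   5.1]), array([324,  
[... 1817 characters left out ...]
), np.int32(12))]
top blue [(array([111.5, 235. ]), array([105, 224,  14,  23, 235], dtype=int32))]
top black [(array([103.5, 113.5]), array([ 85, 112,  38,   5, 149], dtype=int32)), (array([194.7, 184.1]), array([182, 172,  26,  26, 508], dtype=int32)), (array([235.1, 192.8]), array([223, 180,  25,  26, 503], dtype=int32)), (array([275.9, 201.8]), array([264, 189,  25,  26, 505], dtype=int32)), (array([ 97.9, 198.7]), array([ 84, 191,  26,  14, 192], dtype=int32)), (array([127.9, 202.6]), array([115, 195,  24,  14, 188], dtype=int32))]
top red [(array([376.7, 204.5]), array([ 340,  168,   73,   74, 2806], dtype=int32)), (array([226.2, 258.2]), array([216, 254,  21,  10, 172], dtype=int32))]
```

```bash
python3 - <<'E'
from h import *
import pickle
np.set_printoptions(precision=1,suppress=True)
D=pickle.load(open("d0.pkl","rb")); T=D["top"];S=D["scene"]
hoods=[onz(T,u,v,70) for u,v in [(194.7,184.1),(235.1,192.8),(275.9,201.8)]]
print(hoods)
for (u,v),(a,b) in zip([(194.7,184.1),(235.1,192.8),(275.9,201.8)],[(296.5,234),(267.3,204.3),(240.3,176.7)]): print(tri([(T,u,v),(S,a,b)]))
print("blue",tri([(T,111.5,235),(S,404.5,217.9)]))
print("tray",onz(T,376.7,204.5,17))
# paddles disks
print("pad",tri([(T,97.9,198.7),(S,399.6,242.8)]),tri([(T,127.9,202.6),(S,372.6,222.4)]))
E
```

```text
[array([568.4, 127.1,  70. ]), array([546.,  31.,  70.]), array([522.9, -65.7,  70. ])]
(array([569.6, 128.4,  60.6]), [np.float64(0.4087963781362317), np.float64(0.4087963781363392)])
(array([547. ,  31.3,  61.2]), [np.float64(0.1837283670281799), np.float64(0.183728367028115)])
(array([523.9, -66.3,  61.4]), [np.float64(0.035415624213119744), np.float64(0.035415624213239814)])
blue (array([446.7, 302.8, 146.6]), [np.float64(1.375780240061546), np.float64(1.37578024006162)])
tray [ 517.9 -320.1   17. ]
pad (array([523.8, 323.4, 179. ]), [np.float64(0.19541860597519028), np.float64(0.19541860597527488)]) (array([514.5, 260. , 176.5]), [np.float64(0.5541715692030473), np.float64(0.5541715692030423)])
```

```bash
cat >> h.py <<'E'
np.set_printoptions(precision=2,suppress=True)
def tool(yaw,tilt=0.0):
    # jaw z = (−sin yaw, cos yaw,0); fingers down, tilted by tilt toward heading x
    return Rot.from_euler('z',yaw)*Rot.from_euler('y',-tilt)*Rot.from_euler('x',-np.pi/2)
def cur():
    s=read_state(); r=s["tool_rot"]; return s,Rot.from_euler('xyz',r)
def delta(tcp,R):
    s,Rc=cur()
    d=(np.asarray(tcp)-s["eef_pos"])/10; a=(R*Rc.inv()).as_rotvec()
    print("d cm",np.round(d,3),"a",np.round(a,4),"t",s["clock"])
E
python3 - <<'E'
from h import *
R=tool(-0.146,0.436); print(R.as_matrix())
g=np.array([446.7,302.8,146.6]); ax=-R.as_matrix()[:,1]
delta(g+ax*110,R)
s,Rc=cur(); d=get_image("wrist"); c=-np.array(d["R"]).T@d["t"]
print("cam in tool",Rc.inv().apply(c-s["eef_pos"])); print((np.array(d["R"])@Rc.as_matrix()))
E
```

```text
[[ 0.9   0.42  0.15]
 [-0.13 -0.06  0.99]
 [ 0.42 -0.91  0.  ]]
d cm [ 23.95 -31.99   1.54] a [-0.09 -0.43  0.1 ] t 0.25
cam in tool [ -77.4  -142.58   -1.01]
[[-0.   -0.    1.  ]
 [ 0.95 -0.3  -0.  ]
 [ 0.3   0.95  0.  ]]
```

{"op": "servo_tool", "data": {"increments": [{"dx":12,"dy":-16,"dz":2.5,"claw":-0.2},{"dx":24,"dy":-32,"dz":2.5,"ax":-0.045,"ay":-0.215,"az":0.05,"claw":-0.2},{"dx":24,"dy":-32,"dz":2.5,"ax":-0.09,"ay":-0.43,"az":0.1,"claw":-0.2},{"dx":24,"dy":-32,"dz":2.5,"ax":-0.09,"ay":-0.43,"az":0.1,"claw":-0.2},{"dx":24,"dy":-32,"dz":2.5,"ax":-0.09,"ay":-0.43,"az":0.1,"claw":-0.2},{"dx":24,"dy":-32,"dz":2.5,"ax":-0.09,"ay":-0.43,"az":0.1,"claw":-0.2},{"dx":24,"dy":-32,"dz":2.5,"ax":-0.09,"ay":-0.43,"az":0.1,"claw":-0.2},{"dx":24,"dy":-32,"dz":2.5,"ax":-0.09,"ay":-0.43,"az":0.1,"claw":-0.2}]}}

```text
invalid input at $.increments[0]: expected keys dx, dy, dz, ax, ay, az, claw
```

{"op": "servo_tool", "data": {"increments": [{"dx":12,"dy":-16,"dz":2.5,"ax":0,"ay":0,"az":0,"claw":-0.2},{"dx":24,"dy":-32,"dz":2.5,"ax":-0.045,"ay":-0.215,"az":0.05,"claw":-0.2},{"dx":24,"dy":-32,"dz":2.5,"ax":-0.09,"ay":-0.43,"az":0.1,"claw":-0.2},{"dx":24,"dy":-32,"dz":2.5,"ax":-0.09,"ay":-0.43,"az":0.1,"claw":-0.2},{"dx":24,"dy":-32,"dz":2.5,"ax":-0.09,"ay":-0.43,"az":0.1,"claw":-0.2},{"dx":24,"dy":-32,"dz":2.5,"ax":-0.09,"ay":-0.43,"az":0.1,"claw":-0.2},{"dx":24,"dy":-32,"dz":2.5,"ax":-0.09,"ay":-0.43,"az":0.1,"claw":-0.2},{"dx":24,"dy":-32,"dz":2.5,"ax":-0.09,"ay":-0.43,"az":0.1,"claw":-0.2}]}}

```text
clock: 0.97
eef_pos: [360.8, 362.7, 252.6]
tool_rot: [-1.574, -0.439, -0.146]
force: [0.8, -0.2, 0.7]
width: 51.2
```

{"op": "servo_tool", "data": {"increments": [{"dx":3.5,"dy":-4.8,"dz":0,"ax":0,"ay":0,"az":0,"claw":-0.2},{"dx":3.5,"dy":-4.8,"dz":0,"ax":0,"ay":0,"az":0,"claw":-0.2},{"dx":3.5,"dy":-4.8,"dz":0,"ax":0,"ay":0,"az":0,"claw":-0.2},{"dx":3.5,"dy":-4.8,"dz":0,"ax":0,"ay":0,"az":0,"claw":-0.2}]}}

```text
clock: 1.3
eef_pos: [396.4, 314.9, 252.9]
tool_rot: [-1.572, -0.439, -0.152]
force: [-0.3, 0.3, 0.6]
width: 51.4
```

```bash
python3 - <<'E'
from h import *
import pickle
s,Rc=cur(); print(s["clock"],s["eef_pos"],s["tool_rot"],s["qpos"])
W=get_image("wrist");T=get_image("top"); pickle.dump((W,s),open("w1.pkl","wb"))
save(W,"w1.png",None,1.5); save(T,"t1.png")
E
```

```text
1.3 [396.36 314.92 252.91] [-1.57 -0.44 -0.15] [-1.29  0.34  0.38  2.14  0.54  0.54  0.03]
```

View pics/w1.png

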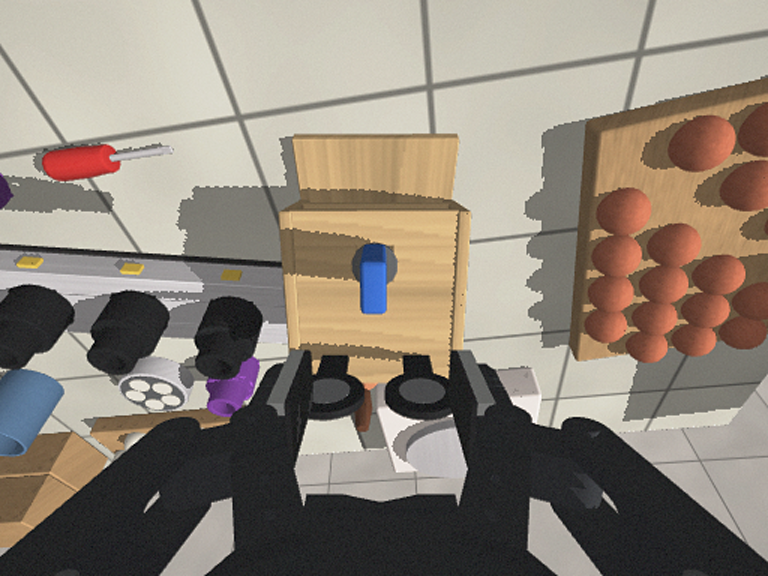

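```bash
python3 - <<'E'
from h import *
import pickle
W,s=pickle.load(open("w1.pkl","rb"))
save(W,"w1z.png",(180,130,320,260),5.5)
E
```

```text
(no output)
```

View pics/w1z.png

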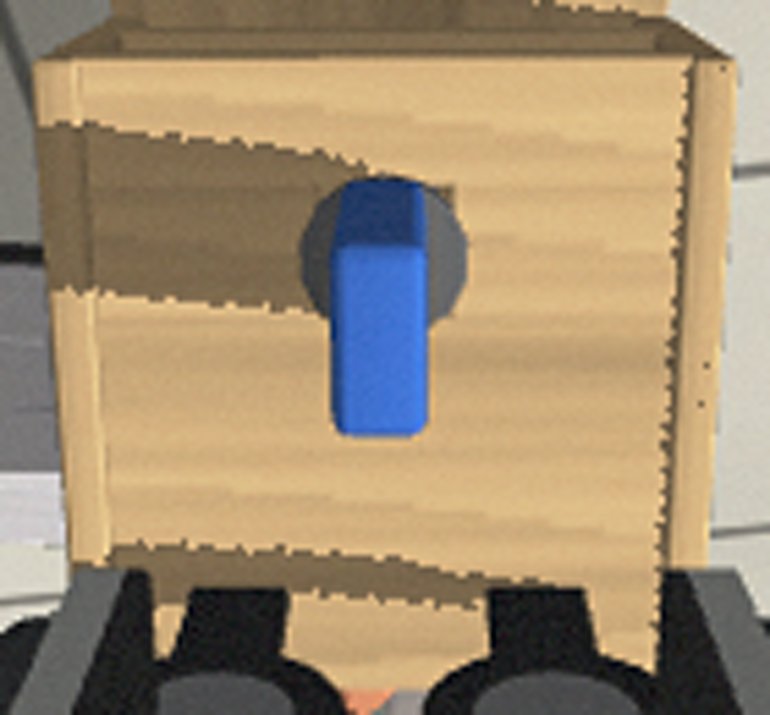

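View pics/t1.png

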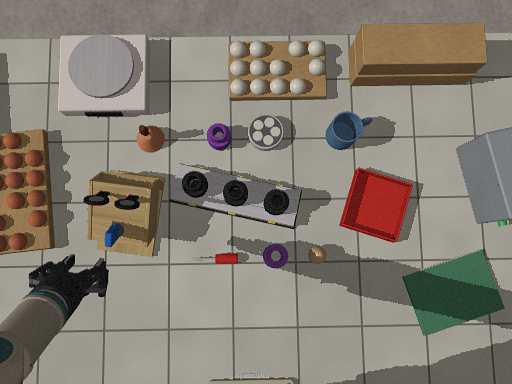

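```bash
python3 - <<'E'
from h import *
import pickle
W,s=pickle.load(open("w1.pkl","rb")); Rc=Rot.from_euler('xyz',s["tool_rot"])
f,cx,cy=K(W); print(f)
def at(zu,zv,dep):
    u=180+zu/5.5;v=130+zv/5.5
    c=np.array([(u-cx)/f,(v-cy)/f,1])*dep
    return np.array(W["R"]).T@(c-W["t"])
for nm,zu,zv,dep in [("top",380.5,342,263),("shoulder",384,262,309)]:
    X=at(zu,zv,dep); print(nm,X,"tool",Rc.inv().apply(X-s["eef_pos"]))
Ro=tool(-0.146,0.436); ax=-Ro.as_matrix()[:,1]
D=pickle.load(open("d0.pkl","rb"))
X=at(380.5,342,263)
for n in D: print(n,proj(D[n],X),proj(D[n],X-ax*54),proj(D[n],X-ax*25))
save(D["top"],"tz.png",(80,160,170,270),6); save(D["scene"],"sz.png",(340,190,440,270),7)
E
```

```text
278.312542144202
top [443.59 302.56 156.71] tool [  3.05 107.72  -4.91]
shoulder [462.88 299.56 112.08] tool [  1.75 156.41  -4.88]
scene [405.78 214.22] [392.82 232.57] [399.67 222.88]
top [109.68 236.5 ] [117.4  227.29] [113.35 232.12]
```

View pics/tz.png

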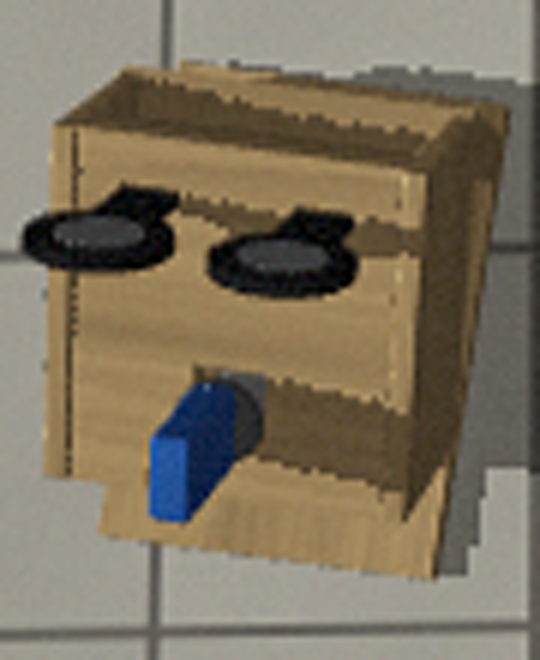

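View pics/sz.png

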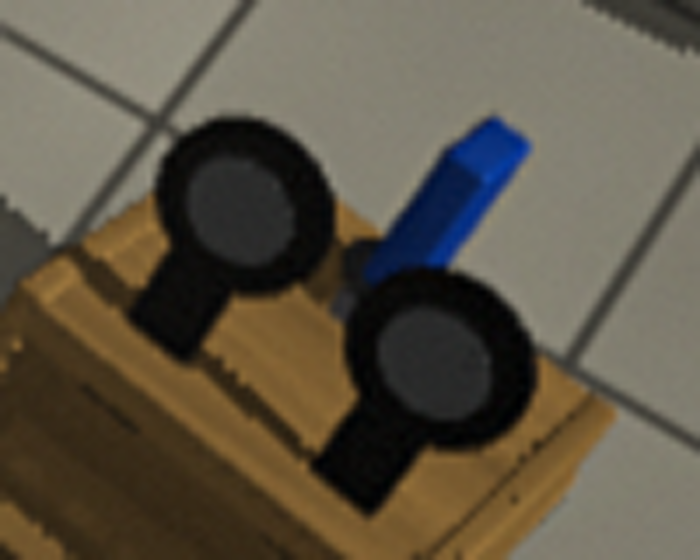

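```bash
python3 - <<'E'
from h import *
import pickle
W,s=pickle.load(open("w1.pkl","rb")); Rc=Rot.from_euler('xyz',s["tool_rot"])
D=pickle.load(open("d0.pkl","rb"));T=D["top"];S=D["scene"]
w=(W,180+380.5/5.5,130+342/5.5)
for obs in ([w,(T,108.2,239.2),(S,409.7,211.1)],[(T,108.2,239.2),(S,409.7,211.1)],[w,(S,409.7,211.1)]):
    X,r=tri(obs); print(X,r,"tool",Rc.inv().apply(X-s["eef_pos"]))
E
```

```text
[437.28 304.41 163.57] [np.float64(0.7300835560100701), np.float64(0.7575561893209481), np.float64(1.4242439547541286)] tool [ 0.06 98.74 -4.05]
[437.18 304.85 163.05] [np.float64(1.061673413299791), np.float64(1.0616734132997403)] tool [-0.3  99.14 -3.63]
[437.01 304.77 163.85] [np.float64(1.0456484014325165), np.float64(1.0456484014324947)] tool [-0.1  98.35 -3.73]
```

{"op": "servo_tool", "data": {"increments": [{"dx":0,"dy":-0.5,"dz":0,"ax":0,"ay":0,"az":0,"claw":-0.2},{"dx":2.8,"dy":-0.9,"dz":-6.3,"ax":0,"ay":0,"az":0,"claw":-0.2},{"dx":2.8,"dy":-0.9,"dz":-6.3,"ax":0,"ay":0,"az":0,"claw":-0.2},{"dx":4.2,"dy":-1.1,"dz":-9.4,"ax":0,"ay":0,"az":0,"claw":-0.2},{"dx":5.8,"dy":-1.33,"dz":-12.7,"ax":0,"ay":0,"az":0,"claw":-0.2},{"dx":5.8,"dy":-1.33,"dz":-12.7,"ax":0,"ay":0,"az":0,"claw":-0.2},{"dx":5.8,"dy":-1.33,"dz":-12.7,"ax":0,"ay":0,"az":0,"claw":-0.2}]}}

```text
clock: 1.98
eef_pos: [453.3, 302.9, 123.3]
tool_rot: [-1.576, -0.437, -0.145]
force: [-0.1, -0.2, -1.1]
width: 51.3
```

```bash
python3 - <<'E'
from h import *
W=get_image("wrist");save(W,"w2.png",None,1.5); S=get_image("scene"); save(S,"s2.png",(300,120,480,300),4)
E
```

```text
(no output)
```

View pics/w2.png

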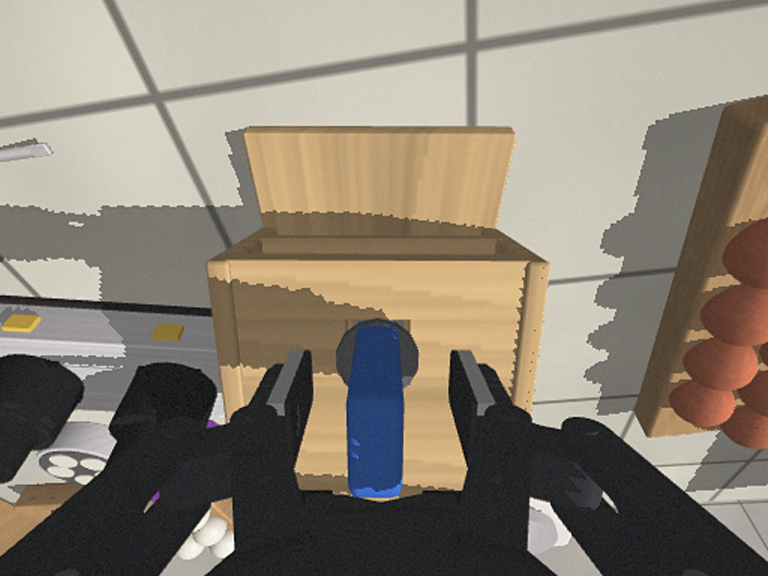

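View pics/s2.png

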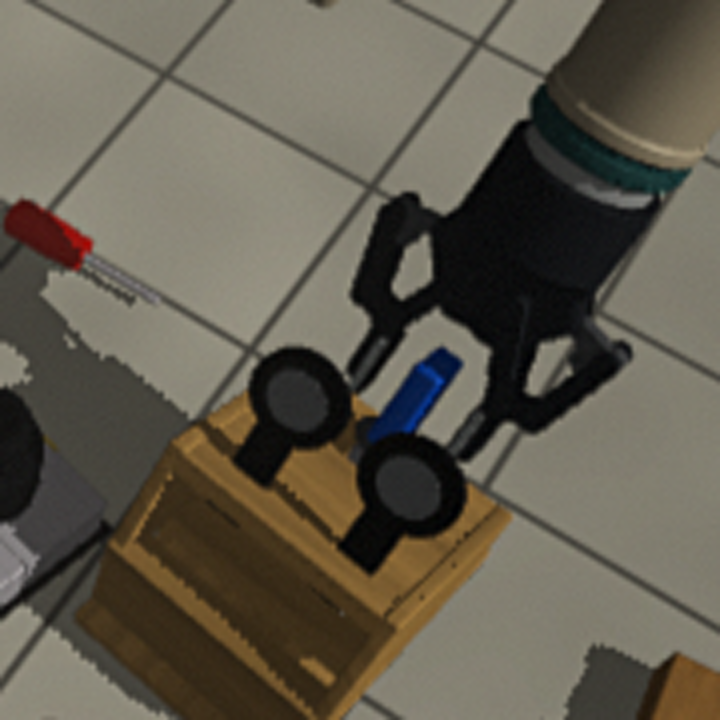

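{"op": "servo_tool", "data": {"increments": [{"dx":0,"dy":-0.15,"dz":0,"ax":0,"ay":0,"az":0,"claw":-0.2},{"dx":0,"dy":-0.15,"dz":0,"ax":0,"ay":0,"az":0,"claw":1},{"dx":0,"dy":-0.15,"dz":0,"ax":0,"ay":0,"az":0,"claw":1},{"dx":0,"dy":-0.15,"dz":0,"ax":0,"ay":0,"az":0,"claw":1},{"dx":0,"dy":-0.15,"dz":0,"ax":0,"ay":0,"az":0,"claw":1},{"dx":0,"dy":-0.15,"dz":0,"ax":0,"ay":0,"az":0,"claw":1}]}}

```text
clock: 2.58
eef_pos: [453.6, 301.5, 126.3]
tool_rot: [-1.572, -0.44, -0.148]
force: [-2.9, 0.5, 6.7]
width: 15.3
```

```bash
python3 - <<'E'
from h import *
s,_=cur();print({k:np.round(s[k],4) for k in ["clock","eef_pos","tool_rot","force","torque","width"]})
W=get_image("wrist");save(W,"w3.png",None,1.5)
E
```

```text
{'clock': np.float64(2.5833), 'eef_pos': array([453.65, 301.48, 126.31]), 'tool_rot': array([-1.57, -0.44, -0.15]), 'force': array([-2.86,  0.52,  6.75]), 'torque': array([-0.05,  0.56,  0.01]), 'width': np.float64(15.2957)}
```

View pics/w3.png

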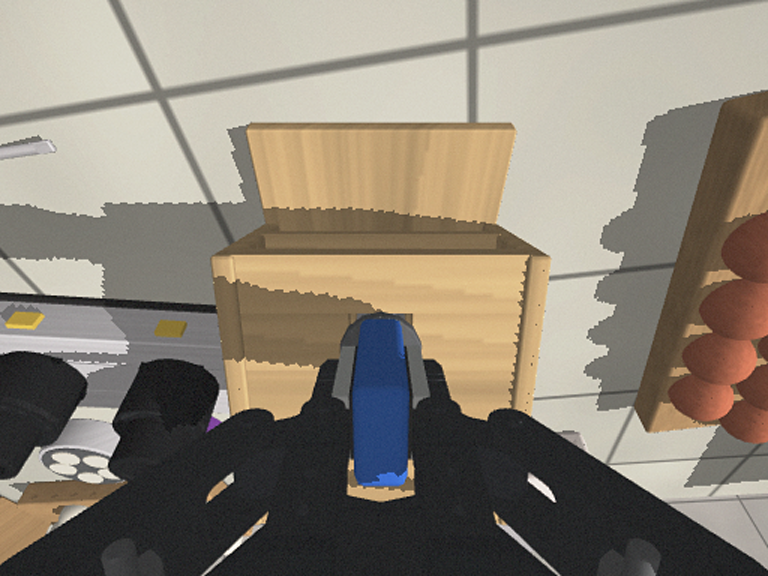

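{"op": "servo_tool", "data": {"increments": [{"dx":-0.83,"dy":0.12,"dz":1.81,"ax":0,"ay":0,"az":0,"claw":1},{"dx":-1.67,"dy":0.25,"dz":3.62,"ax":0,"ay":0,"az":0,"claw":1},{"dx":-2.5,"dy":0.37,"dz":5.44,"ax":0,"ay":0,"az":0,"claw":1},{"dx":-3.34,"dy":0.49,"dz":7.25,"ax":0,"ay":0,"az":0,"claw":1},{"dx":-4.6,"dy":0.68,"dz":10,"ax":0,"ay":0,"az":0,"claw":1},{"dx":-4.6,"dy":0.68,"dz":10,"ax":0,"ay":0,"az":0,"claw":1},{"dx":-4.6,"dy":0.68,"dz":10,"ax":0,"ay":0,"az":0,"claw":1}]}}

```text
clock: 3.22
eef_pos: [407.7, 308.4, 226.6]
tool_rot: [-1.57, -0.44, -0.149]
force: [0.8, -0.5, -3.0]
width: 15.3
```

```bash
python3 - <<'E'
from h import *
s,_=cur();print({k:np.round(s[k],4) for k in ["clock","eef_pos","tool_rot","force","torque","width","qpos"]})
save(get_image("scene"),"s4.png",(300,100,500,300),3)
delta((568,127,240),tool(-0.23))
E
```

```text
{'clock': np.float64(3.2167), 'eef_pos': array([407.69, 308.39, 226.59]), 'tool_rot': array([-1.57, -0.44, -0.15]), 'force': array([ 0.78, -0.47, -2.97]), 'torque': array([0.12, 0.71, 0.  ]), 'width': np.float64(15.3376), 'qpos': array([-0.99,  0.37,  0.03,  2.17,  0.8 ,  0.54, -0.23])}
d cm [ 16.02 -18.04   1.45] a [ 0.09  0.43 -0.08] t 3.2667
```

View pics/s4.png

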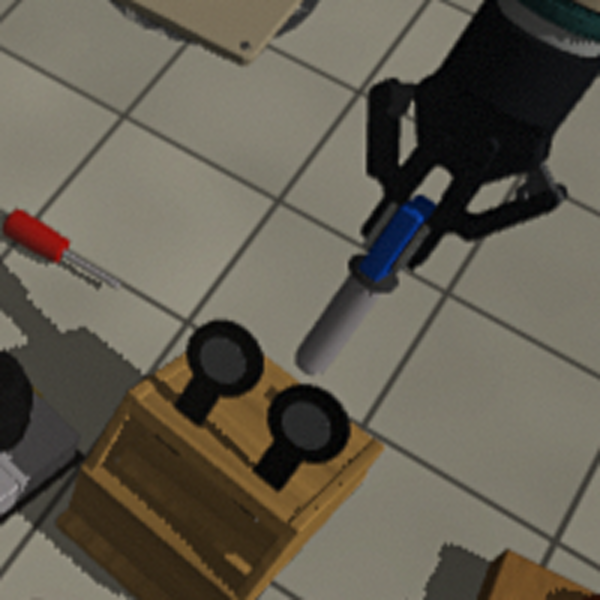

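{"op": "servo_tool", "data": {"increments": [{"dx":0,"dy":-2,"dz":3.5,"ax":0.02,"ay":0.1,"az":-0.02,"claw":1},{"dx":0,"dy":-5,"dz":6,"ax":0.04,"ay":0.2,"az":-0.04,"claw":1},{"dx":2,"dy":-8.5,"dz":6,"ax":0.06,"ay":0.31,"az":-0.06,"claw":1},{"dx":5,"dy":-11.5,"dz":6,"ax":0.09,"ay":0.43,"az":-0.08,"claw":1},{"dx":8,"dy":-14,"dz":5,"ax":0.09,"ay":0.43,"az":-0.08,"claw":1},{"dx":11,"dy":-16.5,"dz":4,"ax":0.09,"ay":0.43,"az":-0.08,"claw":1},{"dx":14,"dy":-18,"dz":3,"ax":0.09,"ay":0.43,"az":-0.08,"claw":1},{"dx":16,"dy":-18,"dz":2,"ax":0.09,"ay":0.43,"az":-0.08,"claw":1}]}}

```text
clock: 3.93
eef_pos: [554.1, 128.6, 249.1]
tool_rot: [-1.571, 0.001, -0.239]
force: [0.1, 0.0, -1.6]
width: 15.4
```

{"op": "servo_tool", "data": {"increments": [{"dx":0,"dy":0,"dz":0,"ax":0,"ay":0,"az":0,"claw":1},{"dx":0,"dy":0,"dz":0,"ax":0,"ay":0,"az":0,"claw":1},{"dx":0,"dy":0,"dz":0,"ax":0,"ay":0,"az":0,"claw":1}]}}

```text
clock: 4.18
eef_pos: [550.7, 134.7, 248.7]
tool_rot: [-1.569, 0.004, -0.232]
force: [-0.3, 0.7, -4.1]
width: 15.1
```

```bash
python3 - <<'E'
from h import *
import pickle
s,_=cur();print({k:np.round(s[k],4) for k in ["clock","eef_pos","tool_rot","force","torque","width","qpos"]})
D={n:get_image(n) for n in ["scene","top","wrist"]}
pickle.dump((D,s),open("d5.pkl","wb"))
save(D["scene"],"s5.png",(220,110,370,280),4); save(D["top"],"t5.png",(140,120,300,260),4.5); save(D["wrist"],"w5.png",None,1.5)
delta((568,127,240),tool(-0.23))
E
```

```text
{'clock': np.float64(4.1833), 'eef_pos': array([550.69, 134.74, 248.73]), 'tool_rot': array([-1.57,  0.  , -0.23]), 'force': array([-0.34,  0.67, -4.09]), 'torque': array([ 0.04,  0.06, -0.  ]), 'width': np.float64(15.1463), 'qpos': array([-0.18,  0.49, -0.16,  1.73,  0.09,  0.93,  0.96])}
d cm [ 1.73 -0.94 -1.08] a [-0.  0. -0.] t 4.3333
```

View pics/s5.png

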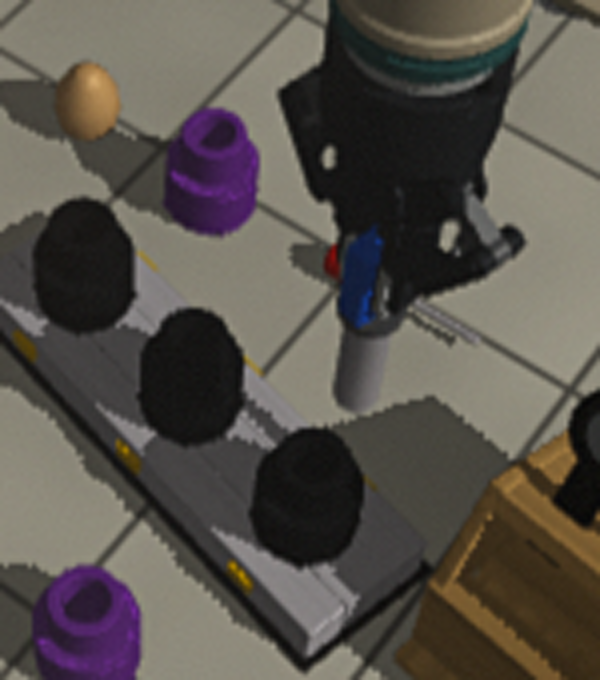

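View pics/t5.png

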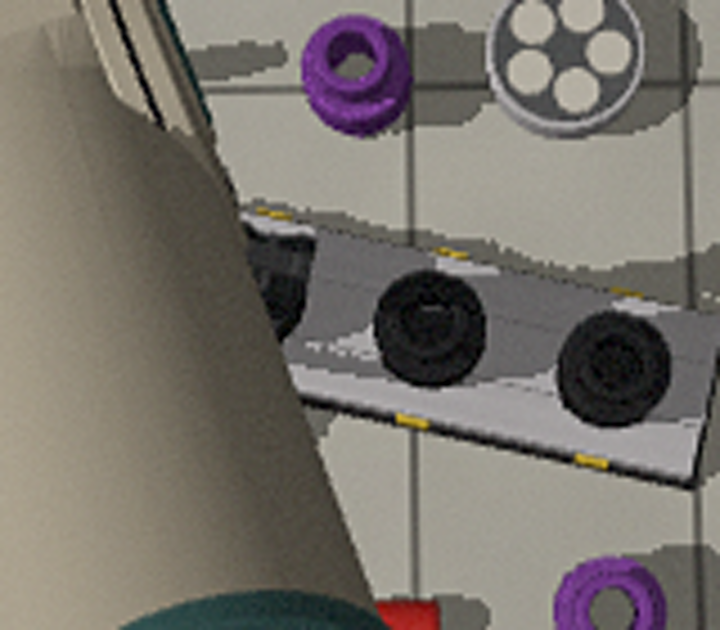

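View pics/w5.png

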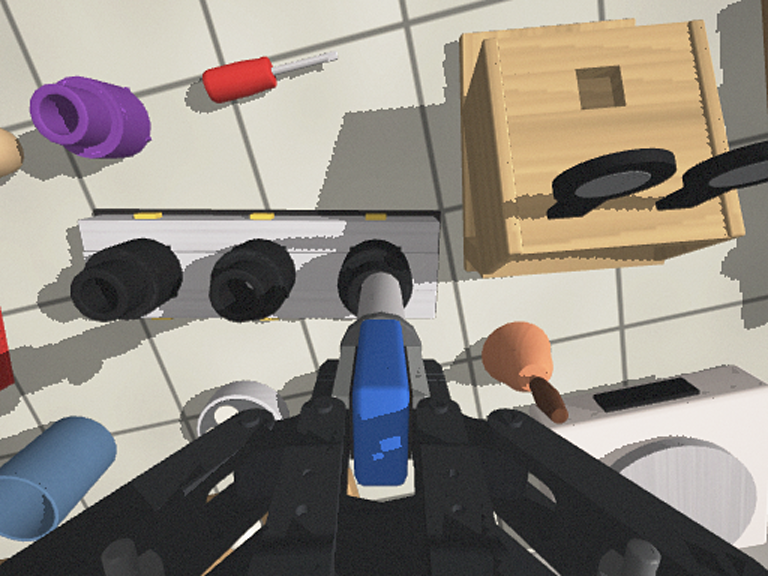

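```bash
python3 - <<'E'
from h import *
import pickle
D,s=pickle.load(open("d5.pkl","rb"))
def enh(d,name,box,sc):
    im=d["color"][box[1]:box[3],box[0]:box[2],::-1].astype(float)
    im=np.clip(255*(im/255)**0.45*1.1,0,255).astype(np.uint8)
    im=cv2.resize(im,None,fx=sc,fy=sc,interpolation=cv2.INTER_CUBIC); cv2.imwrite("pics/"+name,im)
enh(D["wrist"],"w5e.png",(40,130,300,240),3)
enh(D["scene"],"s5e.png",(225,150,335,260),5.4)
for n,X in [("a",(568.4,127.1,106)),("b",(546,31,106)),("c",(523,-65.7,106))]:
    print(n,"wrist",proj(D["wrist"],X)-[40,130],"scene",(proj(D["scene"],X)-[225,150]))
E
```

```text
a wrist [209.22  66.48] scene [72.82 73.16]
b wrist [118.38  66.63] scene [42.9  43.26]
c wrist [26.54 66.4 ] scene [15.28 15.42]
```

View pics/w5e.png

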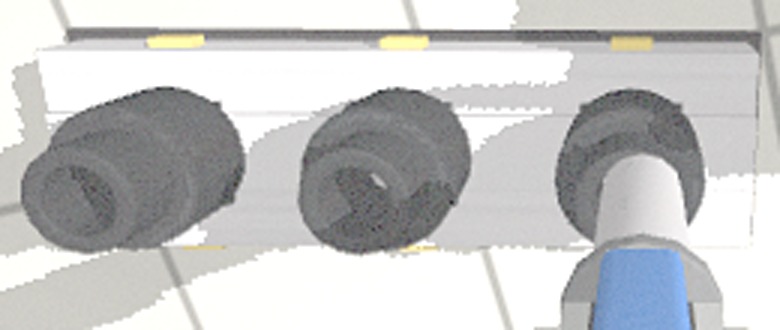

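View pics/s5e.png

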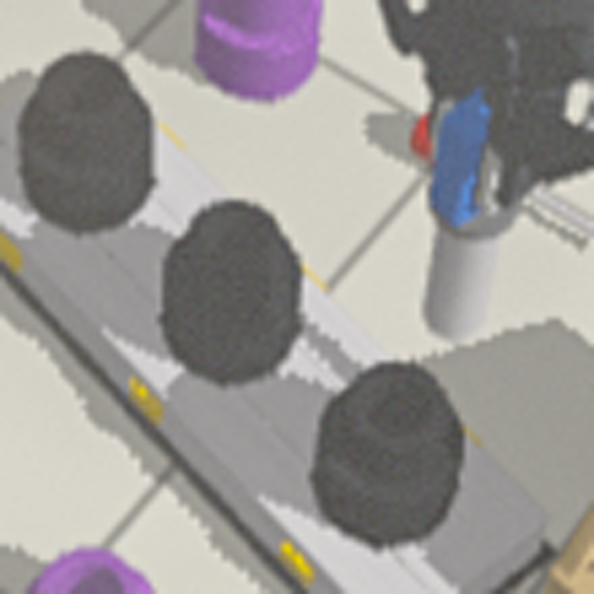

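```bash
python3 - <<'E'
from h import *
import pickle
D,s=pickle.load(open("d5.pkl","rb")); Rc=Rot.from_euler('xyz',s["tool_rot"])
W=D["wrist"];S=D["scene"]
for L in (95,100,105):
    X=s["eef_pos"]+Rc.apply([0,L,0]); print(L,X,(proj(W,X)-[40,130])*3,(proj(S,X)-[225,150])*5.4)
    # far/near pin sides 10mm above tip
for L in (0,10,16,93):
    print(L,(proj(S,s["eef_pos"]+Rc.apply([0,L,0]))-[225,150])*5.4,(proj(W,s["eef_pos"]+Rc.apply([0,L,0]))-[40,130])*3)
save(D["wrist"],"w5f.png",(210,160,300,250),8);save(D["scene"],"s5f.png",(285,160,335,220),10)
E
```

```text
95 [550.36 135.03 153.73] [637.81 189.02] [447.63 311.48]
100 [550.34 135.04 148.73] [637.82 183.95] [446.36 318.3 ]
105 [550.32 135.06 143.73] [637.83 179.07] [445.1  325.05]
0 [474.11 169.08] [637.52 342.35]
10 [471.09 185.32] [637.57 318.55]
16 [469.31 194.91] [637.59 305.5 ]
93 [448.14 308.73] [637.8 191.1]
```

View pics/w5f.png

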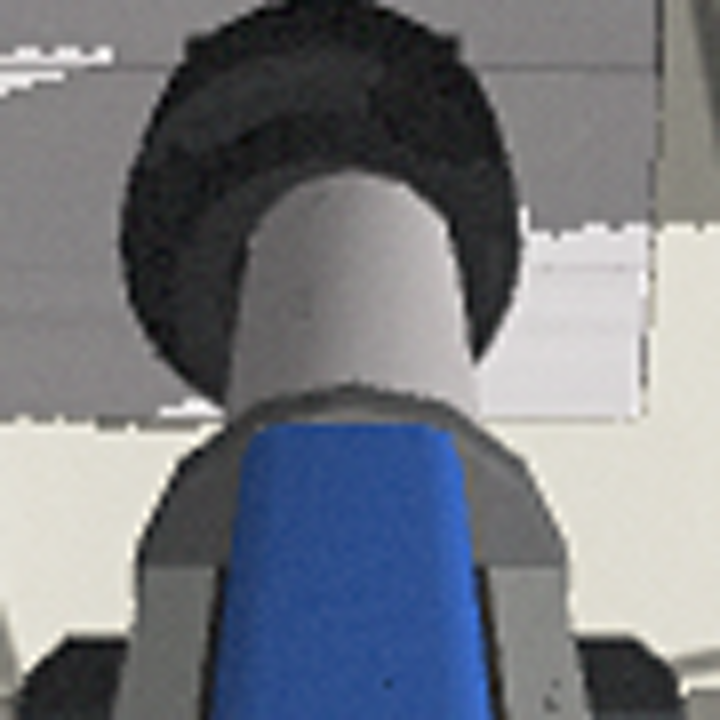

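View pics/s5f.png

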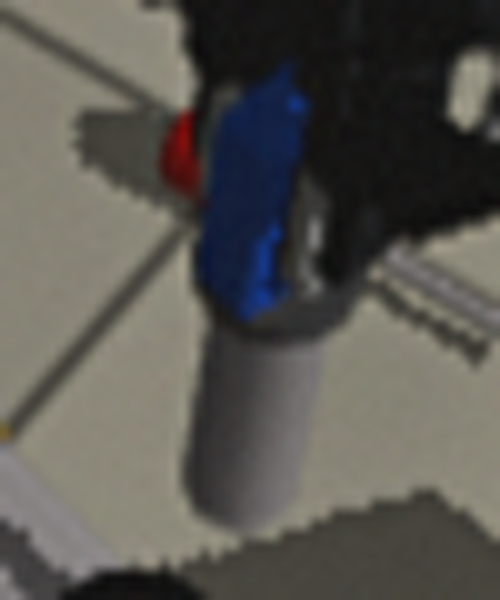

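```bash
python3 - <<'E'
from h import *
import pickle
from scipy.optimize import least_squares
D,s=pickle.load(open("d5.pkl","rb")); Rc=Rot.from_euler('xyz',s["tool_rot"])
W=D["wrist"];S=D["scene"]; P=lambda o: s["eef_pos"]+Rc.apply(o)
print("edge tip",proj(W,P([-8,100,0])),"edge taper",proj(W,P([-12,93,0])))
print("hood a skirt scene",proj(S,(568.4,127.1,57)),proj(S,(568.4,127.1,36)),"obs",np.array([388,455])/5.4+[225,150])
for z in (36,57,78):
  print("hood a wrist",z,proj(W,(568.4,127.1,z)))
print("obs wrist u 250.1")
# hoods skirt extents in scene by mask
m=(S["color"].max(2)<45).astype(np.uint8);m[:150]=0
k,l,st_,c=cv2.connectedComponentsWithStats(m)
print([(c[i],st_[i]) for i in range(1,k) if st_[i][4]>400])
T=D["top"]
E
```

```text
edge tip [252.62 182.96] edge taper [252.63 180.8 ]
hood a skirt scene [296.   234.03] [295.27 238.43] obs [296.85 234.26]
hood a wrist 36 [249.75 179.65]
hood a wrist 57 [249.61 184.02]
hood a wrist 78 [249.46 188.93]
obs wrist u 250.1
[(array([321.23, 164.39]), array([ 295,  150,   49,   39, 1053], dtype=int32)), (array([240.31, 176.59]), array([228, 160,  26,  34, 677], dtype=int32)), (array([271.58, 239.73]), array([211, 184, 119,  93, 462], dtype=int32)), (array([267.29, 204.25]), array([254, 187,  27,  35, 712], dtype=int32)), (array([372.24, 223.03]), array([358, 207,  30,  35, 474], dtype=int32)), (array([296.44, 233.94]), array([282, 217,  29,  35, 767], dtype=int32)), (array([400.04, 243.88]), array([384, 228,  32,  35, 606], dtype=int32))]
```

{"op": "servo_tool", "data": {"increments": [{"dx":1.88,"dy":-0.95,"dz":-2,"ax":0,"ay":0,"az":0,"claw":1},{"dx":1.88,"dy":-0.95,"dz":-3.5,"ax":0,"ay":0,"az":0,"claw":1},{"dx":1.88,"dy":-0.95,"dz":-3.5,"ax":0,"ay":0,"az":0,"claw":1},{"dx":1.88,"dy":-0.95,"dz":-3.5,"ax":0,"ay":0,"az":0,"claw":1},{"dx":1.88,"dy":-0.95,"dz":-3.5,"ax":0,"ay":0,"az":0,"claw":1}]}}

```text
clock: 4.75
eef_pos: [570.4, 126.9, 217.0]
tool_rot: [-1.566, -0.001, -0.23]
force: [0.4, -0.5, -3.0]
width: 15.3
```

```bash
cat >> h.py <<'E'
def enh(d,name,box,sc):
    im=d["color"][box[1]:box[3],box[0]:box[2],::-1].astype(float)
    im=np.clip(255*(im/255)**0.45*1.1,0,255).astype(np.uint8)
    im=cv2.resize(im,None,fx=sc,fy=sc,interpolation=cv2.INTER_CUBIC); cv2.imwrite("pics/"+name,im)
E
python3 - <<'E'
from h import *
import pickle
s,_=cur();print({k:np.round(s[k],4) for k in ["clock","eef_pos","tool_rot","force"]})
D={n:get_image(n) for n in ["scene","wrist"]}
pickle.dump((D,s),open("d6.pkl","wb"))
enh(D["scene"],"s6.png",(265,170,345,260),7); enh(D["wrist"],"w6.png",(200,150,310,260),6)
s,_=cur();print({k:np.round(s[k],4) for k in ["clock","eef_pos","tool_rot","force"]})
E
```

```text
{'clock': np.float64(4.75), 'eef_pos': array([570.37, 126.88, 216.97]), 'tool_rot': array([-1.57, -0.  , -0.23]), 'force': array([ 0.42, -0.53, -3.03])}
{'clock': np.float64(4.85), 'eef_pos': array([570.88, 126.68, 217.27]), 'tool_rot': array([-1.57, -0.  , -0.23]), 'force': array([ 0.19,  0.46, -2.95])}
```

View pics/s6.png

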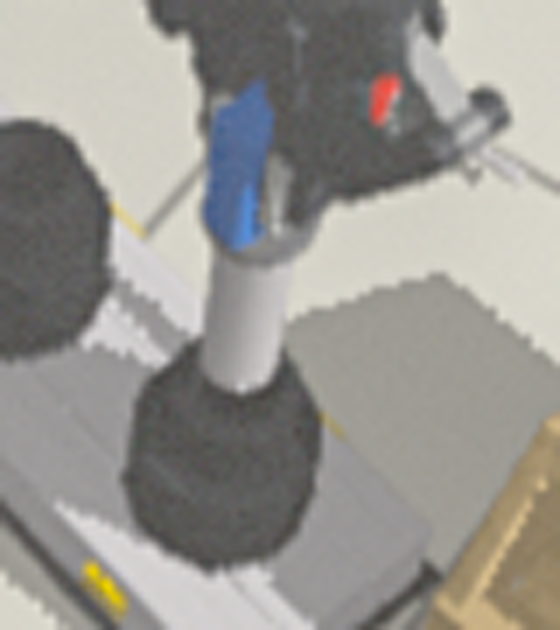

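View pics/w6.png

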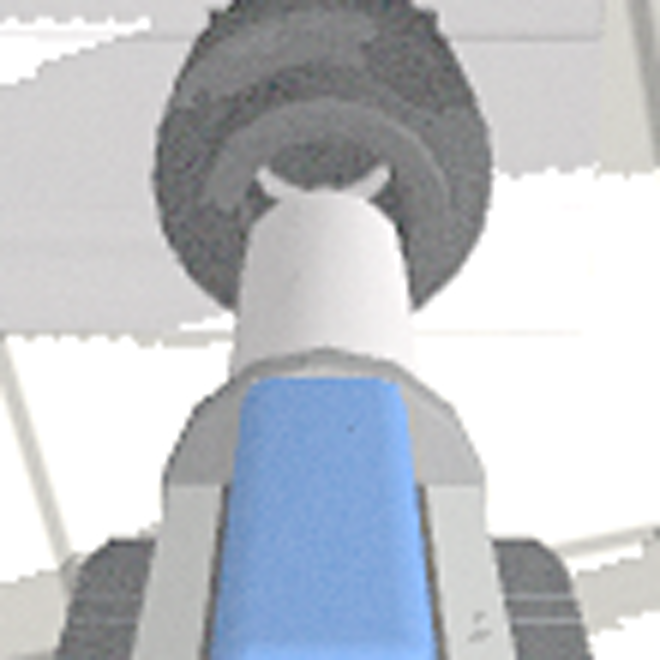

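{"op": "servo_tool", "data": {"increments": [{"dx":0,"dy":0,"dz":-0.8,"ax":0,"ay":0,"az":0,"claw":1},{"dx":0,"dy":0,"dz":-1.6,"ax":0,"ay":0,"az":0,"claw":1},{"dx":0,"dy":0,"dz":-2.4,"ax":0,"ay":0,"az":0,"claw":1},{"dx":0,"dy":0,"dz":-2.4,"ax":0,"ay":0,"az":0,"claw":1}]}}

```text
clock: 5.18
eef_pos: [569.5, 125.6, 189.9]
tool_rot: [-1.568, 0.003, -0.231]
force: [-0.1, 0.4, -3.8]
width: 15.3
```

{"op": "servo_tool", "data": {"increments": [{"dx":0,"dy":0,"dz":-0.8,"ax":0,"ay":0,"az":0,"claw":1},{"dx":0,"dy":0,"dz":-1.6,"ax":0,"ay":0,"az":0,"claw":1},{"dx":0,"dy":0,"dz":-2.4,"ax":0,"ay":0,"az":0,"claw":1},{"dx":0,"dy":0,"dz":-3.0,"ax":0,"ay":0,"az":0,"claw":1},{"dx":0,"dy":0,"dz":-3.0,"ax":0,"ay":0,"az":0,"claw":1}]}}

```text
clock: 5.6
eef_pos: [569.9, 125.5, 160.2]
tool_rot: [-1.567, 0.002, -0.231]
force: [0.1, -0.1, -4.6]
width: 15.1
```

{"op": "servo_tool", "data": {"increments": [{"dx":0,"dy":0,"dz":-0.3,"ax":0,"ay":0,"az":0,"claw":1},{"dx":0,"dy":0,"dz":-0.6,"ax":0,"ay":0,"az":0,"claw":1},{"dx":0,"dy":0,"dz":-0.9,"ax":0,"ay":0,"az":0,"claw":1},{"dx":0,"dy":0,"dz":-1.2,"ax":0,"ay":0,"az":0,"claw":1},{"dx":0,"dy":0,"dz":-1.2,"ax":0,"ay":0,"az":0,"claw":1}]}}

```text
clock: 6.02
eef_pos: [570.6, 125.6, 149.4]
tool_rot: [-1.567, 0.0, -0.231]
force: [-0.3, 0.7, -3.5]
width: 15.3
```

Still free. On 6 mm more.

{"op": "servo_tool", "data": {"increments": [{"dx":0,"dy":0,"dz":-0.3,"ax":0,"ay":0,"az":0,"claw":1},{"dx":0,"dy":0,"dz":-0.6,"ax":0,"ay":0,"az":0,"claw":1},{"dx":0,"dy":0,"dz":-0.6,"ax":0,"ay":0,"az":0,"claw":1}]}}

```text
clock: 6.27
eef_pos: [570.5, 125.6, 143.4]
tool_rot: [-1.567, 0.0, -0.231]
force: [0.7, 0.8, -2.1]
width: 15.4
```

{"op": "servo_tool", "data": {"increments": [{"dx":0,"dy":0,"dz":-0.2,"ax":0,"ay":0,"az":0,"claw":1},{"dx":0,"dy":0,"dz":-0.4,"ax":0,"ay":0,"az":0,"claw":1},{"dx":0,"dy":0,"dz":-0.4,"ax":0,"ay":0,"az":0,"claw":1}]}}

```text
clock: 6.52
eef_pos: [570.7, 125.6, 139.6]
tool_rot: [-1.567, 0.0, -0.231]
force: [-0.1, 0.7, -3.5]
width: 15.5
```

{"op": "servo_tool", "data": {"increments": [{"dx":0,"dy":0,"dz":-0.3,"ax":0,"ay":0,"az":0,"claw":1},{"dx":0,"dy":0,"dz":-0.5,"ax":0,"ay":0,"az":0,"claw":1},{"dx":0,"dy":0,"dz":-0.5,"ax":0,"ay":0,"az":0,"claw":1}]}}

```text
clock: 6.77
eef_pos: [570.7, 125.7, 134.7]
tool_rot: [-1.566, 0.0, -0.231]
force: [-0.6, 1.0, -2.8]
width: 15.3
```

{"op": "servo_tool", "data": {"increments": [{"dx":0,"dy":0,"dz":-0.3,"ax":0,"ay":0,"az":0,"claw":1},{"dx":0,"dy":0,"dz":-0.5,"ax":0,"ay":0,"az":0,"claw":1},{"dx":0,"dy":0,"dz":-0.5,"ax":0,"ay":0,"az":0,"claw":1}]}}

```text
clock: 7.02
eef_pos: [570.7, 125.7, 129.6]
tool_rot: [-1.566, 0.0, -0.231]
force: [-0.9, 0.7, -2.2]
width: 15.2
```

{"op": "servo_tool", "data": {"increments": [{"dx":0,"dy":0,"dz":-0.2,"ax":0,"ay":0,"az":0,"claw":1},{"dx":0,"dy":0,"dz":-0.4,"ax":0,"ay":0,"az":0,"claw":1},{"dx":0,"dy":0,"dz":-0.4,"ax":0,"ay":0,"az":0,"claw":1}]}}

```text
clock: 7.27
eef_pos: [570.7, 125.7, 125.6]
tool_rot: [-1.566, 0.0, -0.231]
force: [0.3, 1.4, -2.1]
width: 15.4
```

```bash
python3 - <<'E'
from h import *
D={n:get_image(n) for n in ["scene","wrist"]}
s,_=cur();print({k:np.round(s[k],4) for k in ["clock","eef_pos","tool_rot","force"]})
enh(D["scene"],"s7.png",(205,160,345,280),5.5); enh(D["wrist"],"w7.png",(40,110,330,260),2.7)
E
```

```text
{'clock': np.float64(7.3667), 'eef_pos': array([570.71, 125.66, 125.61]), 'tool_rot': array([-1.57,  0.  , -0.23]), 'force': array([ 0.35,  1.72, -2.03])}
```

View pics/s7.png

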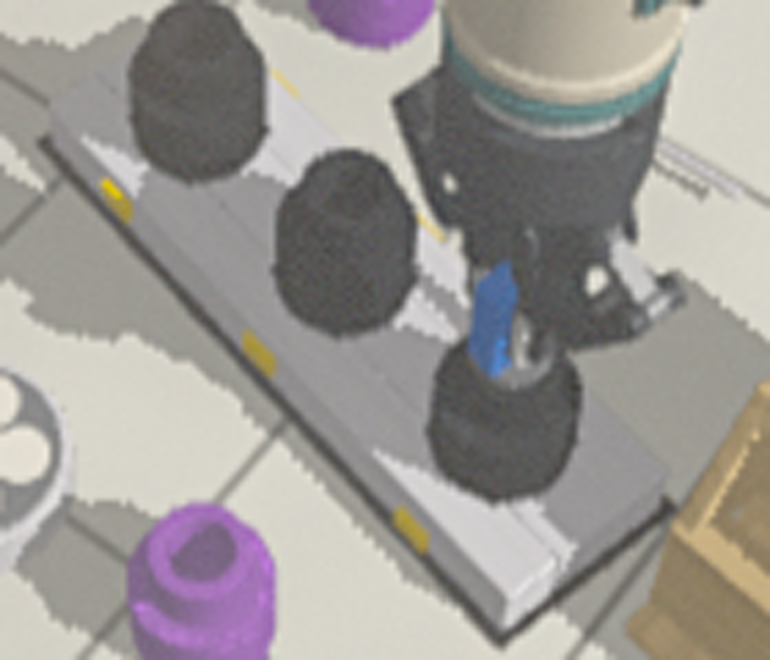

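View pics/w7.png

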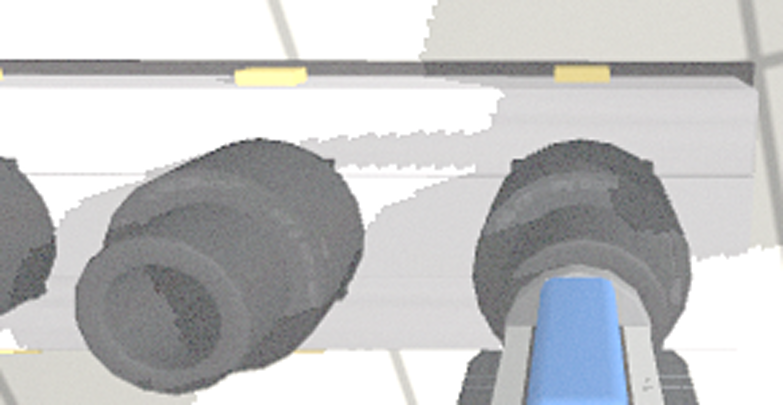

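{"op": "servo_tool", "data": {"increments": [{"dx":0,"dy":0,"dz":-0.15,"ax":0,"ay":0,"az":0,"claw":1},{"dx":0,"dy":0,"dz":-0.3,"ax":0,"ay":0,"az":0,"claw":1},{"dx":0,"dy":0,"dz":-0.3,"ax":0,"ay":0,"az":0,"claw":1}]}}

```text
clock: 7.62
eef_pos: [570.7, 125.8, 123.0]
tool_rot: [-1.566, 0.0, -0.231]
force: [-0.6, 1.7, 1.8]
width: 15.4
```

{"op": "servo_tool", "data": {"increments": [{"dx":0,"dy":0,"dz":-0.1,"ax":0,"ay":0,"az":0,"claw":1},{"dx":0,"dy":0,"dz":-0.2,"ax":0,"ay":0,"az":0,"claw":1},{"dx":0,"dy":0,"dz":-0.2,"ax":0,"ay":0,"az":0,"claw":1}]}}

```text
clock: 7.87
eef_pos: [570.9, 126.0, 122.9]
tool_rot: [-1.566, -0.001, -0.231]
force: [-4.9, 1.1, 15.6]
width: 15.4
```

```bash
python3 - <<'E'
from h import *
D={n:get_image(n) for n in ["scene","wrist"]}
s,_=cur();print({k:np.round(s[k],4) for k in ["clock","eef_pos","tool_rot","force"]})
enh(D["scene"],"s8.png",(205,160,345,280),5.5); enh(D["wrist"],"w8.png",(40,110,330,260),2.7)
S=D["scene"];hsv=cv2.cvtColor(S["color"],cv2.COLOR_RGB2HSV)
m=cv2.inRange(hsv,(20,120,80),(34,255,255));m[:, :200]=0;m[:,330:]=0
k,l,st_,c=cv2.connectedComponentsWithStats(m); print([(c[i],st_[i][4]) for i in range(1,k)])
E
```

```text
{'clock': np.float64(7.9667), 'eef_pos': array([570.84, 126.02, 122.88]), 'tool_rot': array([-1.57, -0.  , -0.23]), 'force': array([-5.26,  0.32, 15.18])}
[(array([256.5, 174.5]), np.int32(4)), (array([225.31, 194.38]), np.int32(13)), (array([282.86, 200.86]), np.int32(7)), (array([251.83, 223.17]), np.int32(6)), (array([279.75, 256.  ]), np.int32(8))]
```

View pics/s8.png

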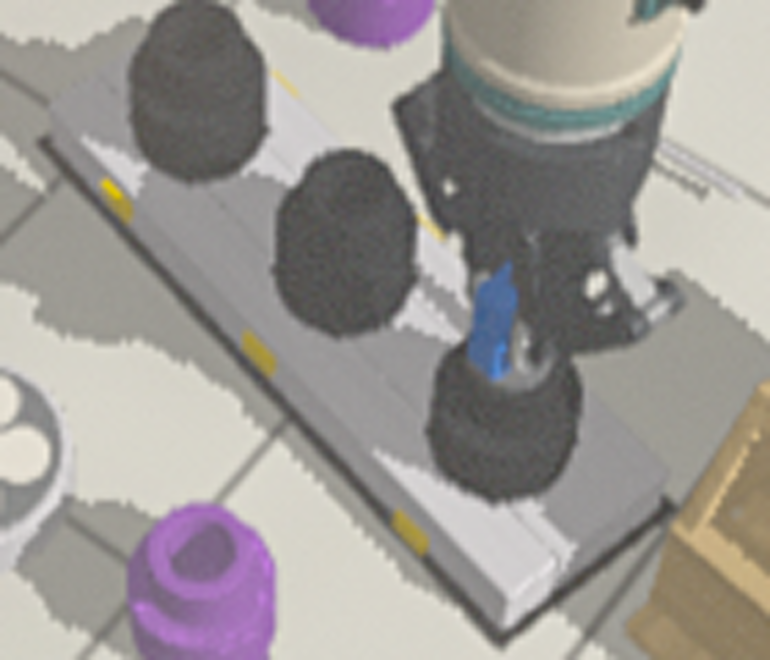

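{"op": "servo_tool", "data": {"increments": [{"dx":0,"dy":0,"dz":0.4,"ax":0,"ay":0,"az":0,"claw":1},{"dx":0,"dy":0,"dz":1.5,"ax":0,"ay":0,"az":0,"claw":1},{"dx":0,"dy":0,"dz":3.5,"ax":0,"ay":0,"az":0,"claw":1},{"dx":0,"dy":0,"dz":5.5,"ax":0,"ay":0,"az":0,"claw":1},{"dx":0,"dy":0,"dz":7.5,"ax":0,"ay":0,"az":0,"claw":1},{"dx":0,"dy":0,"dz":10,"ax":0,"ay":0,"az":0,"claw":1},{"dx":0,"dy":0,"dz":10,"ax":0,"ay":0,"az":0,"claw":1}]}}

```text
clock: 8.55
eef_pos: [573.9, 125.7, 225.7]
tool_rot: [-1.563, -0.008, -0.232]
force: [1.4, 0.6, -2.3]
width: 15.1
```

```bash
python3 - <<'E'
from h import *
D={n:get_image(n) for n in ["scene","wrist"]}
s,_=cur();print({k:np.round(s[k],4) for k in ["clock","eef_pos","tool_rot","force"]})
enh(D["scene"],"s9.png",(205,160,345,280),5.5); enh(D["wrist"],"w9.png",(40,110,330,260),2.7)
E
```

```text
{'clock': np.float64(8.65), 'eef_pos': array([571.34, 125.13, 221.64]), 'tool_rot': array([-1.57, -0.  , -0.23]), 'force': array([ 0.74,  0.22, -3.68])}
```

View pics/s9.png

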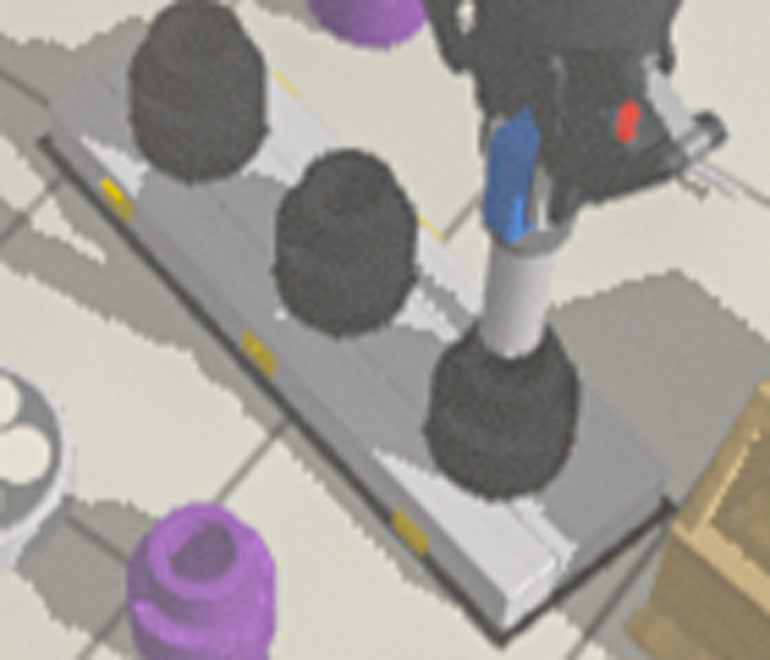

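View pics/w9.png

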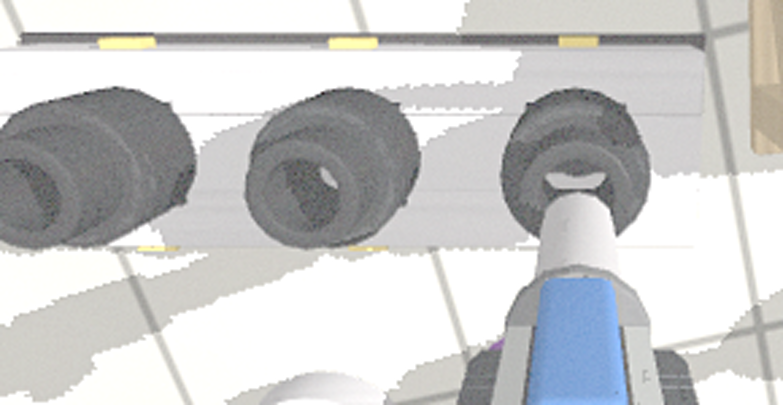

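{"op": "servo_tool", "data": {"increments": [{"dx":-0.8,"dy":-3.2,"dz":0,"ax":0,"ay":0,"az":0,"claw":1},{"dx":-1.6,"dy":-6.4,"dz":0,"ax":0,"ay":0,"az":0,"claw":1},{"dx":-2.3,"dy":-9.6,"dz":0,"ax":0,"ay":0,"az":0,"claw":1},{"dx":-2.3,"dy":-9.6,"dz":0,"ax":0,"ay":0,"az":0,"claw":1},{"dx":-2.3,"dy":-9.6,"dz":0,"ax":0,"ay":0,"az":0,"claw":1},{"dx":-2.3,"dy":-9.6,"dz":-0.3,"ax":0,"ay":0,"az":0,"claw":1}]}}

```text
clock: 9.15
eef_pos: [547.5, 29.7, 217.2]
tool_rot: [-1.566, 0.001, -0.232]
force: [0.4, 0.6, -2.8]
width: 15.2
```

```bash
python3 - <<'E'
from h import *
D={n:get_image(n) for n in ["scene","wrist"]}
s,_=cur();print({k:np.round(s[k],4) for k in ["clock","eef_pos","tool_rot","force"]})
enh(D["scene"],"s10.png",(205,150,345,270),5.5); enh(D["wrist"],"w10.png",(200,150,310,260),6)
E
```

```text
{'clock': np.float64(9.25), 'eef_pos': array([547.19,  30.92, 216.75]), 'tool_rot': array([-1.57,  0.  , -0.23]), 'force': array([ 0.65, -0.42, -2.72])}
```

View pics/s10.png

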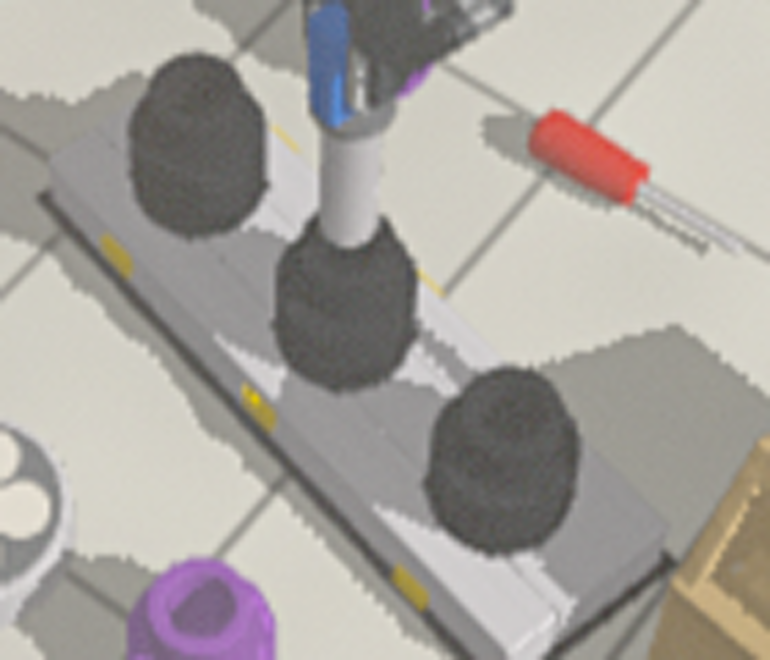

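View pics/w10.png

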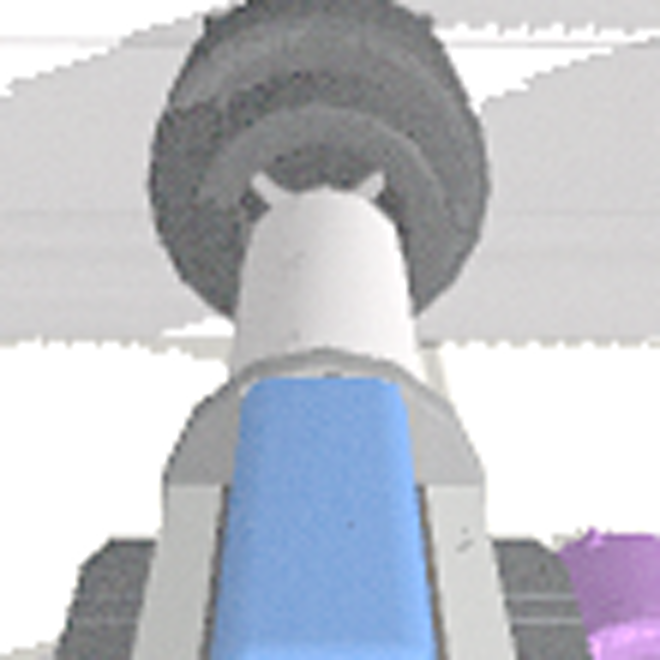

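{"op": "servo_tool", "data": {"increments": [{"dx":0,"dy":-0.1,"dz":-0.8,"ax":0,"ay":0,"az":0,"claw":1},{"dx":0,"dy":-0.1,"dz":-1.6,"ax":0,"ay":0,"az":0,"claw":1},{"dx":0,"dy":-0.1,"dz":-2.4,"ax":0,"ay":0,"az":0,"claw":1},{"dx":0,"dy":-0.1,"dz":-2.4,"ax":0,"ay":0,"az":0,"claw":1}]}}

```text
clock: 9.58
eef_pos: [546.2, 28.9, 191.6]
tool_rot: [-1.568, 0.004, -0.231]
force: [-0.9, -0.3, -2.2]
width: 15.4
```

{"op": "servo_tool", "data": {"increments": [{"dx":0,"dy":0,"dz":-0.8,"ax":0,"ay":0,"az":0,"claw":1},{"dx":0,"dy":0,"dz":-1.6,"ax":0,"ay":0,"az":0,"claw":1},{"dx":0,"dy":0,"dz":-2.4,"ax":0,"ay":0,"az":0,"claw":1},{"dx":0,"dy":0,"dz":-3.0,"ax":0,"ay":0,"az":0,"claw":1},{"dx":0,"dy":0,"dz":-3.0,"ax":0,"ay":0,"az":0,"claw":1}]}}

```text
clock: 10.0
eef_pos: [546.9, 28.6, 162.4]
tool_rot: [-1.567, 0.002, -0.231]
force: [-0.3, 0.6, -3.1]
width: 15.6
```

Expected tight stop at TCP z ≈ 153; small steps.

{"op": "servo_tool", "data": {"increments": [{"dx":0,"dy":0,"dz":-0.3,"ax":0,"ay":0,"az":0,"claw":1},{"dx":0,"dy":0,"dz":-0.6,"ax":0,"ay":0,"az":0,"claw":1},{"dx":0,"dy":0,"dz":-0.8,"ax":0,"ay":0,"az":0,"claw":1},{"dx":0,"dy":0,"dz":-0.8,"ax":0,"ay":0,"az":0,"claw":1}]}}

```text
clock: 10.33
eef_pos: [547.6, 28.7, 155.7]
tool_rot: [-1.566, 0.0, -0.231]
force: [-0.2, 1.1, -2.5]
width: 15.4
```

{"op": "servo_tool", "data": {"increments": [{"dx":0,"dy":0,"dz":-0.2,"ax":0,"ay":0,"az":0,"claw":1},{"dx":0,"dy":0,"dz":-0.3,"ax":0,"ay":0,"az":0,"claw":1},{"dx":0,"dy":0,"dz":-0.3,"ax":0,"ay":0,"az":0,"claw":1}]}}

```text
clock: 10.58
eef_pos: [547.7, 28.7, 152.8]
tool_rot: [-1.566, 0.0, -0.231]
force: [-0.2, 0.0, -3.0]
width: 15.2
```

{"op": "servo_tool", "data": {"increments": [{"dx":0,"dy":0,"dz":-0.2,"ax":0,"ay":0,"az":0,"claw":1},{"dx":0,"dy":0,"dz":-0.3,"ax":0,"ay":0,"az":0,"claw":1},{"dx":0,"dy":0,"dz":-0.3,"ax":0,"ay":0,"az":0,"claw":1}]}}

```text
clock: 10.83
eef_pos: [547.7, 28.6, 149.7]
tool_rot: [-1.566, 0.0, -0.231]
force: [-0.7, 1.3, -3.1]
width: 15.5
```

{"op": "servo_tool", "data": {"increments": [{"dx":0,"dy":0,"dz":-0.2,"ax":0,"ay":0,"az":0,"claw":1},{"dx":0,"dy":0,"dz":-0.3,"ax":0,"ay":0,"az":0,"claw":1},{"dx":0,"dy":0,"dz":-0.3,"ax":0,"ay":0,"az":0,"claw":1}]}}

```text
clock: 11.08
eef_pos: [547.6, 28.6, 146.7]
tool_rot: [-1.567, 0.0, -0.231]
force: [-0.5, 0.3, -3.0]
width: 15.1
```

Hood b passes the tight level too, it seems. On down, gently.

{"op": "servo_tool", "data": {"increments": [{"dx":0,"dy":0,"dz":-0.3,"ax":0,"ay":0,"az":0,"claw":1},{"dx":0,"dy":0,"dz":-0.5,"ax":0,"ay":0,"az":0,"claw":1},{"dx":0,"dy":0,"dz":-0.5,"ax":0,"ay":0,"az":0,"claw":1}]}}

```text
clock: 11.33
eef_pos: [547.5, 28.6, 141.4]
tool_rot: [-1.567, 0.001, -0.231]
force: [0.1, 0.9, -2.9]
width: 15.5
```

{"op": "servo_tool", "data": {"increments": [{"dx":0,"dy":0,"dz":-0.3,"ax":0,"ay":0,"az":0,"claw":1},{"dx":0,"dy":0,"dz":-0.5,"ax":0,"ay":0,"az":0,"claw":1},{"dx":0,"dy":0,"dz":-0.5,"ax":0,"ay":0,"az":0,"claw":1}]}}

```text
clock: 11.58
eef_pos: [547.5, 28.6, 136.4]
tool_rot: [-1.567, 0.001, -0.231]
force: [-0.1, 0.9, -3.0]
width: 15.3
```

{"op": "servo_tool", "data": {"increments": [{"dx":0,"dy":0,"dz":-0.3,"ax":0,"ay":0,"az":0,"claw":1},{"dx":0,"dy":0,"dz":-0.6,"ax":0,"ay":0,"az":0,"claw":1},{"dx":0,"dy":0,"dz":-0.6,"ax":0,"ay":0,"az":0,"claw":1}]}}

```text
clock: 11.83
eef_pos: [547.7, 28.6, 130.6]
tool_rot: [-1.566, 0.0, -0.231]
force: [-1.0, 0.6, -3.2]
width: 15.5
```

{"op": "servo_tool", "data": {"increments": [{"dx":0,"dy":0,"dz":-0.3,"ax":0,"ay":0,"az":0,"claw":1},{"dx":0,"dy":0,"dz":-0.6,"ax":0,"ay":0,"az":0,"claw":1},{"dx":0,"dy":0,"dz":-0.6,"ax":0,"ay":0,"az":0,"claw":1}]}}

```text
clock: 12.08
eef_pos: [547.7, 28.6, 124.4]
tool_rot: [-1.566, 0.0, -0.231]
force: [0.1, 1.6, -3.9]
width: 15.3
```

{"op": "servo_tool", "data": {"increments": [{"dx":0,"dy":0,"dz":-0.1,"ax":0,"ay":0,"az":0,"claw":1},{"dx":0,"dy":0,"dz":-0.2,"ax":0,"ay":0,"az":0,"claw":1},{"dx":0,"dy":0,"dz":-0.2,"ax":0,"ay":0,"az":0,"claw":1}]}}

```text
clock: 12.33
eef_pos: [547.7, 28.7, 123.0]
tool_rot: [-1.566, 0.0, -0.231]
force: [-1.9, 0.3, 0.8]
width: 15.4
```

{"op": "servo_tool", "data": {"increments": [{"dx":0,"dy":0,"dz":-0.1,"ax":0,"ay":0,"az":0,"claw":1},{"dx":0,"dy":0,"dz":-0.15,"ax":0,"ay":0,"az":0,"claw":1},{"dx":0,"dy":0,"dz":-0.15,"ax":0,"ay":0,"az":0,"claw":1}]}}

```text
clock: 12.58
eef_pos: [547.8, 28.8, 122.9]
tool_rot: [-1.566, -0.001, -0.231]
force: [-5.5, 1.4, 13.6]
width: 15.1
```

```bash
python3 - <<'E'
from h import *
D={n:get_image(n) for n in ["scene","wrist"]}
s,_=cur();print({k:np.round(s[k],4) for k in ["clock","eef_pos","tool_rot","force"]})
enh(D["scene"],"s11.png",(205,150,345,270),5.5)
E
```

```text
{'clock': np.float64(12.6833), 'eef_pos': array([547.79,  28.81, 122.91]), 'tool_rot': array([-1.57, -0.  , -0.23]), 'force': array([-4.5 ,  0.17, 13.5 ])}
```

View pics/s11.png

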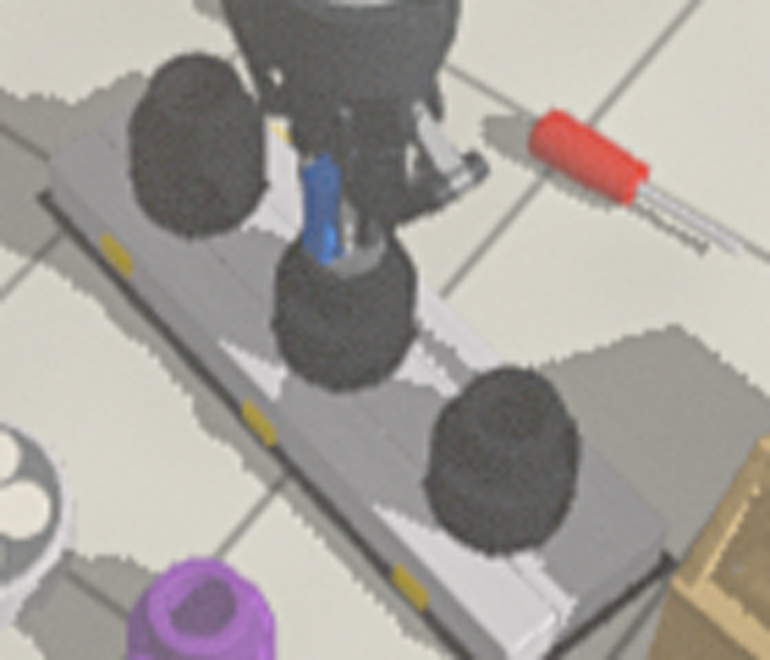

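{"op": "servo_tool", "data": {"increments": [{"dx":0,"dy":0,"dz":0.4,"ax":0,"ay":0,"az":0,"claw":1},{"dx":0,"dy":0,"dz":1.5,"ax":0,"ay":0,"az":0,"claw":1},{"dx":0,"dy":0,"dz":3.5,"ax":0,"ay":0,"az":0,"claw":1},{"dx":0,"dy":0,"dz":5.5,"ax":0,"ay":0,"az":0,"claw":1},{"dx":0,"dy":0,"dz":8.5,"ax":0,"ay":0,"az":0,"claw":1},{"dx":0,"dy":0,"dz":11.5,"ax":0,"ay":0,"az":0,"claw":1},{"dx":0,"dy":0,"dz":14.5,"ax":0,"ay":0,"az":0,"claw":1},{"dx":0,"dy":0,"dz":16.5,"ax":0,"ay":0,"az":0,"claw":1}]}}

```text
clock: 13.35
eef_pos: [548.9, 28.3, 289.8]
tool_rot: [-1.565, -0.004, -0.232]
force: [-0.1, 0.6, -2.8]
width: 15.4
```

```bash
python3 - <<'E'
from h import *
D={n:get_image(n) for n in ["scene"]}
s,_=cur();print({k:np.round(s[k],4) for k in ["clock","eef_pos","tool_rot","force"]})
save(D["scene"],"s12.png",None,1.5)
delta((407.7,308.4,290),Rot.from_euler('xyz',(-1.572,-0.44,-0.148)))
E
```

```text
{'clock': np.float64(13.4), 'eef_pos': array([550.92,  28.54, 293.05]), 'tool_rot': array([-1.56, -0.01, -0.23]), 'force': array([1.37, 0.36, 0.37])}
d cm [-14.32  27.99  -0.3 ] a [-0.09 -0.42  0.08] t 13.4
```

View pics/s12.png

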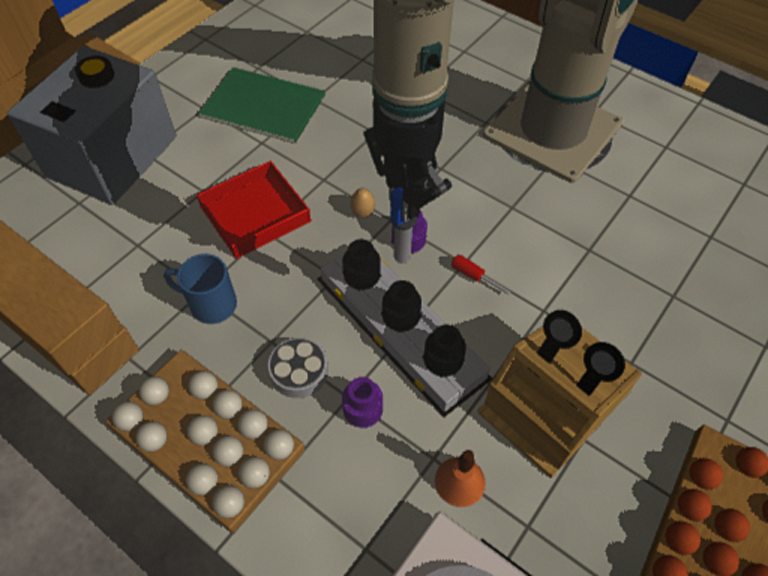

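{"op": "servo_tool", "data": {"increments": [{"dx":-2.5,"dy":2.5,"dz":0,"ax":0,"ay":0,"az":0,"claw":1},{"dx":-5,"dy":5,"dz":0,"ax":-0.02,"ay":-0.1,"az":0.02,"claw":1},{"dx":-8,"dy":8,"dz":0,"ax":-0.04,"ay":-0.2,"az":0.04,"claw":1},{"dx":-11,"dy":11,"dz":0,"ax":-0.06,"ay":-0.3,"az":0.06,"claw":1},{"dx":-13,"dy":14,"dz":0,"ax":-0.08,"ay":-0.38,"az":0.07,"claw":1},{"dx":-14.3,"dy":17.5,"dz":0,"ax":-0.09,"ay":-0.43,"az":0.08,"claw":1},{"dx":-14.3,"dy":21,"dz":0,"ax":-0.09,"ay":-0.43,"az":0.08,"claw":1},{"dx":-14.3,"dy":24.5,"dz":0,"ax":-0.09,"ay":-0.43,"az":0.08,"claw":1}]}}

```text
clock: 14.07
eef_pos: [409.3, 229.9, 285.7]
tool_rot: [-1.577, -0.441, -0.15]
force: [1.0, 0.4, -3.1]
width: 15.7
```

```bash
python3 - <<'E'
from h import *
delta((407.7,308.4,240),Rot.from_euler('xyz',(-1.572,-0.44,-0.148)))
E
```

```text
d cm [-0.16  7.86 -4.57] a [0. 0. 0.] t 14.0667
```

{"op": "servo_tool", "data": {"increments": [{"dx":-0.2,"dy":3,"dz":-1,"ax":0,"ay":0,"az":0,"claw":1},{"dx":-0.2,"dy":5,"dz":-3,"ax":0,"ay":0,"az":0,"claw":1},{"dx":-0.2,"dy":5,"dz":-4.5,"ax":0,"ay":0,"az":0,"claw":1},{"dx":-0.2,"dy":5,"dz":-4.5,"ax":0,"ay":0,"az":0,"claw":1},{"dx":-0.2,"dy":5,"dz":-4.5,"ax":0,"ay":0,"az":0,"claw":1},{"dx":-0.2,"dy":5,"dz":-4.5,"ax":0,"ay":0,"az":0,"claw":1}]}}

```text
clock: 14.57
eef_pos: [409.8, 281.5, 241.6]
tool_rot: [-1.574, -0.439, -0.15]
force: [0.5, -0.2, -2.2]
width: 15.1
```

```bash
python3 - <<'E'
from h import *
R=Rot.from_euler('xyz',(-1.572,-0.44,-0.148)); ax=-R.as_matrix()[:,1]; print(ax)
delta(np.array([453.65,301.48,126.31])+ax*110,R)
E
```

```text
[-0.42  0.06  0.9 ]
d cm [-0.24  2.71 -1.57] a [ 0. -0.  0.] t 14.5667
```

{"op": "servo_tool", "data": {"increments": [{"dx":-0.25,"dy":2.7,"dz":-0.8,"ax":0,"ay":0,"az":0,"claw":1},{"dx":-0.25,"dy":2.7,"dz":-1.6,"ax":0,"ay":0,"az":0,"claw":1},{"dx":-0.25,"dy":2.7,"dz":-1.6,"ax":0,"ay":0,"az":0,"claw":1},{"dx":-0.25,"dy":2.7,"dz":-1.6,"ax":0,"ay":0,"az":0,"claw":1},{"dx":-0.25,"dy":2.7,"dz":-1.6,"ax":0,"ay":0,"az":0,"claw":1}]}}

```text
clock: 14.98
eef_pos: [407.5, 308.2, 226.0]
tool_rot: [-1.574, -0.44, -0.151]
force: [-0.3, -0.6, -2.0]
width: 14.9
```

```bash
python3 - <<'E'
from h import *
D={n:get_image(n) for n in ["scene","wrist"]}
s,_=cur();print({k:np.round(s[k],4) for k in ["clock","eef_pos","tool_rot","force"]})
R=Rot.from_euler('xyz',(-1.572,-0.44,-0.148)); ax=-R.as_matrix()[:,1]
delta(np.array([453.65,301.48,126.31])+ax*110,R)
save(D["scene"],"s13.png",(340,140,450,260),5);enh(D["wrist"],"w13.png",(130,100,380,300),3)
E
```

```text
{'clock': np.float64(15.0833), 'eef_pos': array([407.43, 308.55, 225.91]), 'tool_rot': array([-1.57, -0.44, -0.15]), 'force': array([ 0.39, -0.55, -2.32])}
d cm [-0.01 -0.   -0.01] a [ 0. -0.  0.] t 15.0833
```

View pics/w13.png

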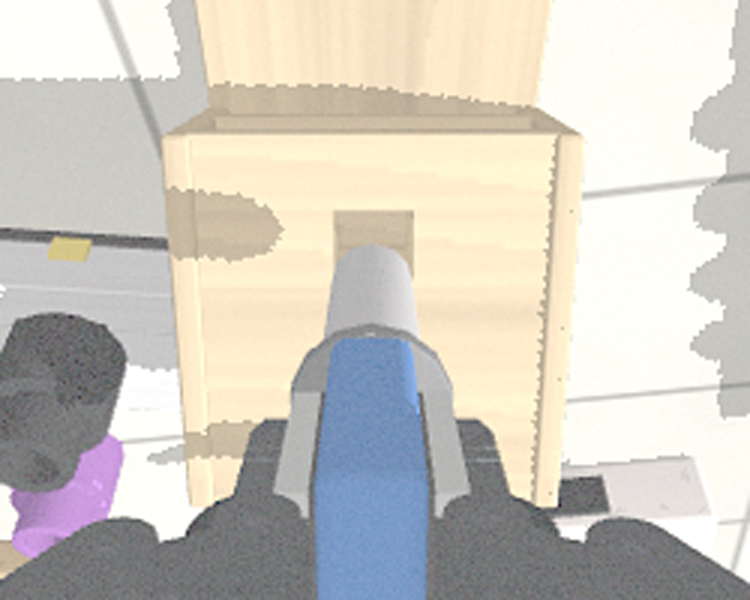

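View pics/s13.png

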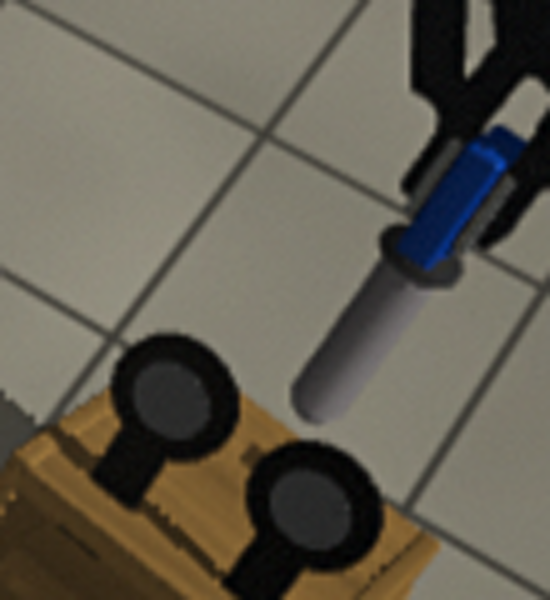

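{"op": "servo_tool", "data": {"increments": [{"dx":0.63,"dy":-0.09,"dz":-1.36,"ax":0,"ay":0,"az":0,"claw":1},{"dx":1.26,"dy":-0.18,"dz":-2.72,"ax":0,"ay":0,"az":0,"claw":1},{"dx":1.88,"dy":-0.28,"dz":-4.07,"ax":0,"ay":0,"az":0,"claw":1},{"dx":1.88,"dy":-0.28,"dz":-4.07,"ax":0,"ay":0,"az":0,"claw":1}]}}

```text
clock: 15.42
eef_pos: [426.9, 305.0, 183.4]
tool_rot: [-1.576, -0.44, -0.149]
force: [2.4, -0.1, -2.1]
width: 15.3
```

{"op": "servo_tool", "data": {"increments": [{"dx":0.42,"dy":-0.06,"dz":-0.9,"ax":0,"ay":0,"az":0,"claw":1},{"dx":0.84,"dy":-0.12,"dz":-1.81,"ax":0,"ay":0,"az":0,"claw":1},{"dx":1.25,"dy":-0.18,"dz":-2.72,"ax":0,"ay":0,"az":0,"claw":1},{"dx":1.25,"dy":-0.18,"dz":-2.72,"ax":0,"ay":0,"az":0,"claw":1}]}}

```text
clock: 15.75
eef_pos: [439.2, 304.3, 157.3]
tool_rot: [-1.575, -0.44, -0.149]
force: [2.0, -0.9, -3.2]
width: 15.5
```

```bash
python3 - <<'E'
from h import *
R=Rot.from_euler('xyz',(-1.572,-0.44,-0.148)); ax=-R.as_matrix()[:,1]; print(-ax)
delta(np.array([453.65,301.48,126.31]),R)
E
```

```text
[ 0.42 -0.06 -0.9 ]
d cm [ 1.45 -0.28 -3.1 ] a [ 0. -0.  0.] t 15.75
```

{"op": "servo_tool", "data": {"increments": [{"dx":0.42,"dy":-0.08,"dz":-0.9,"ax":0,"ay":0,"az":0,"claw":1},{"dx":0.84,"dy":-0.15,"dz":-1.81,"ax":0,"ay":0,"az":0,"claw":1},{"dx":1.25,"dy":-0.22,"dz":-2.65,"ax":0,"ay":0,"az":0,"claw":1},{"dx":1.25,"dy":-0.22,"dz":-2.65,"ax":0,"ay":0,"az":0,"claw":1}]}}

```text
clock: 16.08
eef_pos: [451.5, 302.4, 130.9]
tool_rot: [-1.574, -0.44, -0.149]
force: [2.0, -0.5, -3.2]
width: 15.4
```

```bash
python3 - <<'E'
from h import *
R=Rot.from_euler('xyz',(-1.572,-0.44,-0.148)); 
delta(np.array([453.65,301.48,126.31]),R)
E
```

```text
d cm [ 0.22 -0.09 -0.46] a [ 0. -0.  0.] t 16.0833
```

{"op": "servo_tool", "data": {"increments": [{"dx":0.12,"dy":-0.05,"dz":-0.25,"ax":0,"ay":0,"az":0,"claw":1},{"dx":0.2,"dy":-0.08,"dz":-0.42,"ax":0,"ay":0,"az":0,"claw":1},{"dx":0.2,"dy":-0.08,"dz":-0.42,"ax":0,"ay":0,"az":0,"claw":1}]}}

```text
clock: 16.33
eef_pos: [453.1, 302.1, 127.2]
tool_rot: [-1.573, -0.44, -0.149]
force: [2.6, 0.0, -1.9]
width: 15.2
```

{"op": "servo_tool", "data": {"increments": [{"dx":0.03,"dy":0,"dz":-0.08,"ax":0,"ay":0,"az":0,"claw":1},{"dx":0.07,"dy":0,"dz":-0.15,"ax":0,"ay":0,"az":0,"claw":1},{"dx":0.07,"dy":0,"dz":-0.15,"ax":0,"ay":0,"az":0,"claw":1}]}}

```text
clock: 16.58
eef_pos: [453.5, 302.0, 126.2]
tool_rot: [-1.573, -0.441, -0.149]
force: [-2.8, -1.6, 9.2]
width: 15.4
```

{"op": "servo_tool", "data": {"increments": [{"dx":0,"dy":0,"dz":0,"ax":0,"ay":0,"az":0,"claw":0.3},{"dx":0,"dy":0,"dz":0,"ax":0,"ay":0,"az":0,"claw":-0.2},{"dx":0,"dy":0,"dz":0,"ax":0,"ay":0,"az":0,"claw":-0.2},{"dx":0,"dy":0,"dz":0,"ax":0,"ay":0,"az":0,"claw":-0.2},{"dx":0,"dy":0,"dz":0,"ax":0,"ay":0,"az":0,"claw":-0.2}]}}

```text
clock: 17.0
eef_pos: [453.2, 301.8, 124.8]
tool_rot: [-1.574, -0.439, -0.148]
force: [-0.5, -0.5, -0.8]
width: 51.1
```

```bash
python3 - <<'E'
from h import *
enh(get_image("wrist"),"w14.png",(130,100,380,330),3)
E
```

```text
(no output)
```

View pics/w14.png

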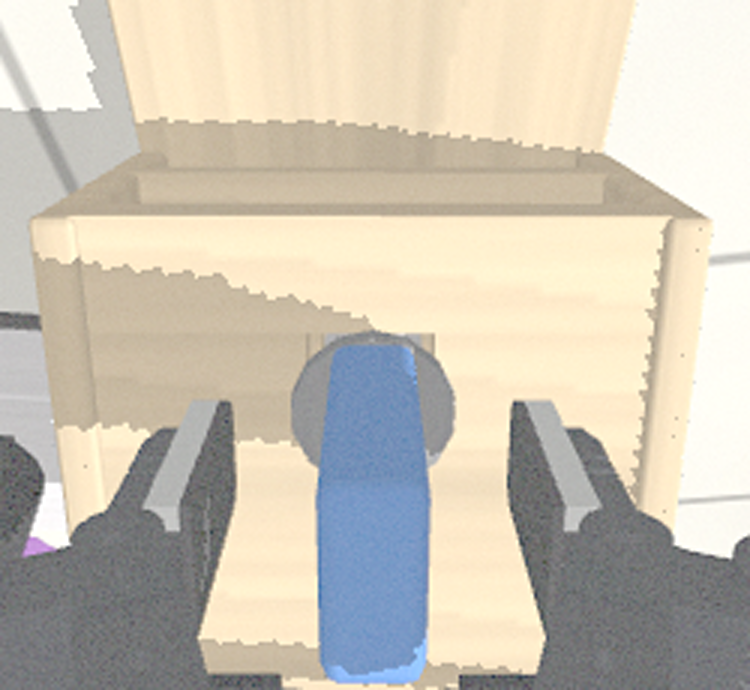

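Gauge home; handle centred between the open pads. Retreat along the axis.

{"op": "servo_tool", "data": {"increments": [{"dx":-0.83,"dy":0.12,"dz":1.81,"ax":0,"ay":0,"az":0,"claw":-0.2},{"dx":-1.67,"dy":0.25,"dz":3.62,"ax":0,"ay":0,"az":0,"claw":-0.2},{"dx":-2.9,"dy":0.43,"dz":6.3,"ax":0,"ay":0,"az":0,"claw":-0.2},{"dx":-4.2,"dy":0.6,"dz":9,"ax":0,"ay":0,"az":0,"claw":-0.2},{"dx":-4.6,"dy":-1,"dz":12.5,"ax":0.02,"ay":0.1,"az":-0.02,"claw":-0.4},{"dx":-4.6,"dy":-4,"dz":14.5,"ax":0.04,"ay":0.2,"az":-0.04,"claw":-0.5},{"dx":-3,"dy":-7,"dz":14.5,"ax":0.06,"ay":0.31,"az":-0.06,"claw":-0.5},{"dx":-1,"dy":-10,"dz":14.5,"ax":0.09,"ay":0.43,"az":-0.08,"claw":-0.5}]}}

```text
clock: 17.72
eef_pos: [428.2, 233.3, 264.3]
tool_rot: [-1.58, -0.175, -0.203]
force: [0.7, 0.6, -1.0]
width: 63.8
```

```bash
python3 - <<'E'
from h import *
D={n:get_image(n) for n in ["scene"]}
save(D["scene"],"s15.png",None,1.5)
s,_=cur();print({k:np.round(s[k],4) for k in ["clock","eef_pos","tool_rot","force"]})
delta((524,-66,200),tool(-0.23))
E
```

```text
{'clock': np.float64(17.7667), 'eef_pos': array([436.44, 222.38, 264.81]), 'tool_rot': array([-1.58, -0.18, -0.22]), 'force': array([ 5.66, -3.08,  0.74])}
d cm [  8.76 -28.84  -6.48] a [ 0.05  0.17 -0.01] t 17.7667
```

View pics/s15.png

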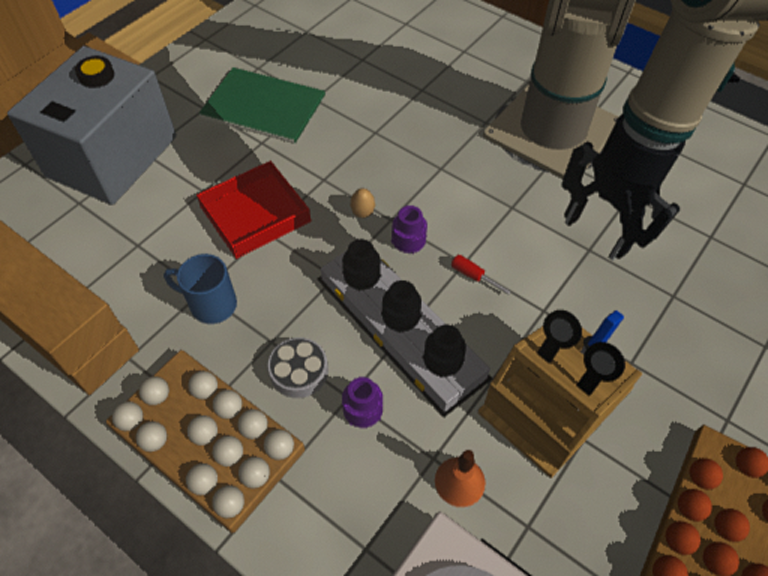

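{"op": "servo_tool", "data": {"increments": [{"dx":1,"dy":-3.5,"dz":0,"ax":0.02,"ay":0.08,"az":0,"claw":-0.5},{"dx":2,"dy":-7,"dz":0,"ax":0.05,"ay":0.17,"az":-0.01,"claw":-0.5},{"dx":3.2,"dy":-10.5,"dz":-1,"ax":0.05,"ay":0.17,"az":-0.01,"claw":-0.5},{"dx":4.3,"dy":-14,"dz":-2,"ax":0.05,"ay":0.17,"az":-0.01,"claw":-0.5},{"dx":5.4,"dy":-17.5,"dz":-3,"ax":0.05,"ay":0.17,"az":-0.01,"claw":-0.5},{"dx":6.4,"dy":-21,"dz":-4,"ax":0.05,"ay":0.17,"az":-0.01,"claw":-0.5},{"dx":7.4,"dy":-24.5,"dz":-5,"ax":0.05,"ay":0.17,"az":-0.01,"claw":-0.5},{"dx":8.6,"dy":-27,"dz":-6.5,"ax":0.05,"ay":0.17,"az":-0.01,"claw":-0.5}]}}

```text
clock: 18.43
eef_pos: [515.2, -42.2, 196.9]
tool_rot: [-1.574, -0.001, -0.222]
force: [0.3, 0.7, 0.2]
width: 63.8
```

{"op": "servo_tool", "data": {"increments": [{"dx":0,"dy":0,"dz":0,"ax":0,"ay":0,"az":0,"claw":-0.5},{"dx":0,"dy":0,"dz":0,"ax":0,"ay":0,"az":0,"claw":-0.5}]}}

```text
clock: 18.6
eef_pos: [514.5, -40.0, 195.9]
tool_rot: [-1.572, 0.002, -0.222]
force: [0.5, 1.5, 0.3]
width: 64.1
```

```bash
python3 - <<'E'
from h import *
s,_=cur();print({k:np.round(s[k],4) for k in ["clock","eef_pos","tool_rot","force"]})
delta((523.5,-66.8,200),tool(-0.23))
E
```

```text
{'clock': np.float64(18.6), 'eef_pos': array([514.51, -39.96, 195.89]), 'tool_rot': array([-1.57,  0.  , -0.22]), 'force': array([0.47, 1.53, 0.34])}
d cm [ 0.9  -2.68  0.41] a [ 0.   -0.   -0.01] t 18.6
```

{"op": "servo_tool", "data": {"increments": [{"dx":0.9,"dy":-2.7,"dz":0,"ax":0,"ay":0,"az":0,"claw":-0.5},{"dx":0.9,"dy":-2.7,"dz":0,"ax":0,"ay":0,"az":0,"claw":-0.5},{"dx":0.9,"dy":-2.7,"dz":-1,"ax":0,"ay":0,"az":0,"claw":-0.5},{"dx":0.9,"dy":-2.7,"dz":-1,"ax":0,"ay":0,"az":0,"claw":-0.5},{"dx":0.9,"dy":-2.7,"dz":-1,"ax":0,"ay":0,"az":0,"claw":-0.5}]}}

```text
clock: 19.02
eef_pos: [523.2, -63.4, 186.7]
tool_rot: [-1.571, 0.002, -0.216]
force: [-0.0, 0.4, 0.1]
width: 63.9
```

```bash
python3 - <<'E'
from h import *
W=get_image("wrist")
s,_=cur();print({k:np.round(s[k],4) for k in ["clock","eef_pos","tool_rot","force"]})
enh(W,"w16.png",(120,100,390,340),2.8)
for z in (36,57,78,106): print(z,(proj(W,(s["eef_pos"][0],s["eef_pos"][1],z))-[120,100])*2.8)
E
```

```text
{'clock': np.float64(19.0667), 'eef_pos': array([523.65, -63.6 , 187.08]), 'tool_rot': array([-1.57,  0.  , -0.22]), 'force': array([-0.25,  0.13, -0.33])}
36 [375.29 218.49]
57 [375.45 233.29]
78 [375.64 250.34]
106 [375.94 277.57]
```

View pics/w16.png

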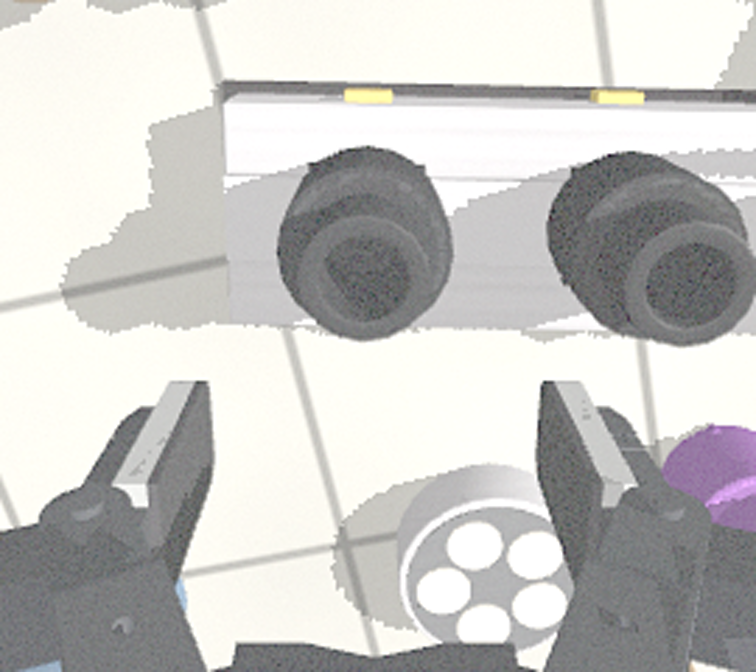

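{"op": "servo_tool", "data": {"increments": [{"dx":-0.07,"dy":-0.32,"dz":-1.5,"ax":0,"ay":0,"az":0,"claw":-0.5},{"dx":-0.07,"dy":-0.32,"dz":-4,"ax":0,"ay":0,"az":0,"claw":-0.5},{"dx":-0.07,"dy":-0.32,"dz":-6.5,"ax":0,"ay":0,"az":0,"claw":-0.5},{"dx":-0.07,"dy":-0.32,"dz":-8.5,"ax":0,"ay":0,"az":0,"claw":-0.5},{"dx":-0.07,"dy":-0.32,"dz":-9.5,"ax":0,"ay":0,"az":0,"claw":-0.5},{"dx":-0.07,"dy":-0.32,"dz":-10,"ax":0,"ay":0,"az":0,"claw":-0.5},{"dx":-0.07,"dy":-0.32,"dz":-10,"ax":0,"ay":0,"az":0,"claw":-0.5}]}}

```text
clock: 19.65
eef_pos: [523.2, -67.8, 86.8]
tool_rot: [-1.571, 0.001, -0.217]
force: [-0.7, 0.1, -0.7]
width: 64.6
```

```bash
python3 - <<'E'
from h import *
W=get_image("wrist")
s,_=cur();print({k:np.round(s[k],4) for k in ["clock","eef_pos","tool_rot","force"]})
enh(W,"w17.png",(120,100,390,340),2.8); enh(get_image("scene"),"s17.png",(205,130,345,250),5)
E
```

```text
{'clock': np.float64(19.7), 'eef_pos': array([523.83, -68.01,  87.65]), 'tool_rot': array([-1.57, -0.  , -0.22]), 'force': array([-0.27,  0.07, -0.03])}
```

View pics/w17.png

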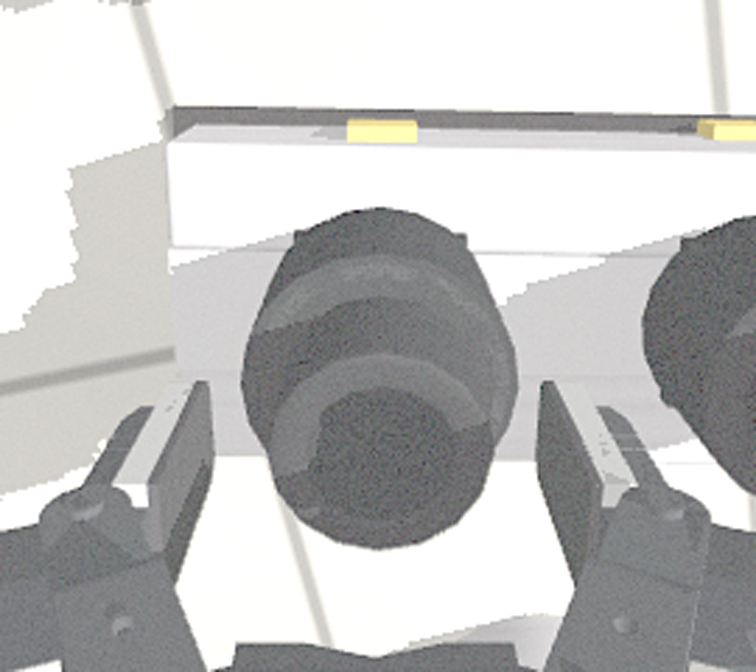

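View pics/s17.png

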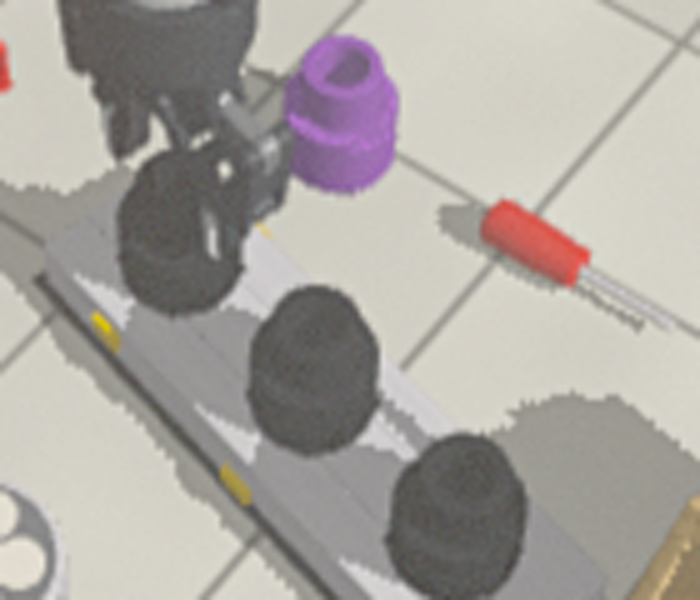

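{"op": "servo_tool", "data": {"increments": [{"dx":0,"dy":0.1,"dz":-0.6,"ax":0,"ay":0,"az":0,"claw":-0.5},{"dx":0,"dy":0.1,"dz":-0.6,"ax":0,"ay":0,"az":0,"claw":-0.3},{"dx":0,"dy":0.1,"dz":-0.6,"ax":0,"ay":0,"az":0,"claw":0},{"dx":0,"dy":0.1,"dz":-0.6,"ax":0,"ay":0,"az":0,"claw":1},{"dx":0,"dy":0.1,"dz":-0.6,"ax":0,"ay":0,"az":0,"claw":1},{"dx":0,"dy":0.1,"dz":-0.6,"ax":0,"ay":0,"az":0,"claw":1},{"dx":0,"dy":0.1,"dz":-0.6,"ax":0,"ay":0,"az":0,"claw":1}]}}

```text
clock: 20.33
eef_pos: [523.9, -67.3, 82.0]
tool_rot: [-1.571, -0.001, -0.218]
force: [-1.9, 0.6, 5.6]
width: 40.5
```

{"op": "servo_tool", "data": {"increments": [{"dx":0,"dy":0,"dz":1,"ax":0,"ay":0,"az":0,"claw":1},{"dx":0,"dy":0,"dz":3,"ax":0,"ay":0,"az":0,"claw":1},{"dx":0,"dy":0,"dz":5,"ax":0,"ay":0,"az":0,"claw":1},{"dx":0,"dy":0,"dz":7,"ax":0,"ay":0,"az":0,"claw":1},{"dx":0,"dy":0,"dz":7,"ax":0,"ay":0,"az":0,"claw":1},{"dx":0,"dy":0,"dz":7,"ax":0,"ay":0,"az":0,"claw":1}]}}

```text
clock: 20.83
eef_pos: [524.1, -67.7, 152.4]
tool_rot: [-1.571, -0.003, -0.219]
force: [0.5, 0.1, -2.4]
width: 40.1
```

```bash
python3 - <<'E'
from h import *
import pickle
D=pickle.load(open("d0.pkl","rb"));T=D["top"]
hsv=cv2.cvtColor(T["color"],cv2.COLOR_RGB2HSV)
m=cv2.inRange(hsv,(0,180,60),(5,255,255))|cv2.inRange(hsv,(175,180,60),(180,255,255)); m[:,:300]=0
c=max(cv2.findContours(m,cv2.RETR_EXTERNAL,cv2.CHAIN_APPROX_NONE)[0],key=cv2.contourArea)
r=cv2.minAreaRect(c);print(r);
b=cv2.boxPoints(r); P=[onz(T,*p,35) for p in b]; print(np.round(P,1)); ctr=np.mean(P,0); print(ctr)
save(T,"ttray.png",(320,150,430,260),5)
s,_=cur();print({k:np.round(s[k],4) for k in ["clock","eef_pos","tool_rot","force","width"]})
save(get_image("scene"),"s18.png",None,1.5)
E
```

```text
((376.0255126953125, 204.71337890625), (59.593528747558594, 61.51226043701172), 16.389541625976562)
[[ 465.5 -219.8   35. ]
 [ 610.7 -268.8   35. ]
 [ 566.5 -408.1   35. ]
 [ 422.5 -357.1   35. ]]
[ 516.3  -313.46   35.  ]
{'clock': np.float64(20.8333), 'eef_pos': array([524.1 , -67.72, 152.36]), 'tool_rot': array([-1.57, -0.  , -0.22]), 'force': array([ 0.52,  0.13, -2.4 ]), 'width': np.float64(40.1203)}
```

View pics/s18.png

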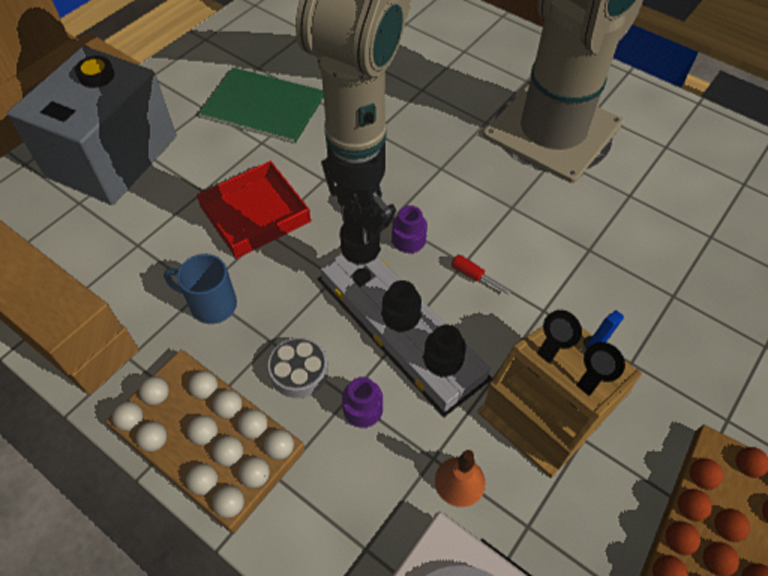

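View pics/ttray.png

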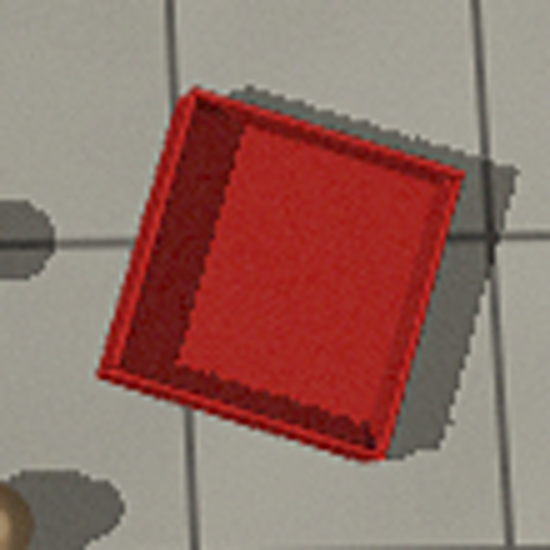

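{"op": "servo_tool", "data": {"increments": [{"dx":-0.1,"dy":-2.5,"dz":0,"ax":0,"ay":0,"az":0,"claw":1},{"dx":-0.2,"dy":-6,"dz":0,"ax":0,"ay":0,"az":0,"claw":1},{"dx":-0.3,"dy":-9.5,"dz":0,"ax":0,"ay":0,"az":0,"claw":1},{"dx":-0.4,"dy":-13,"dz":0,"ax":0,"ay":0,"az":0,"claw":1},{"dx":-0.5,"dy":-16.5,"dz":0,"ax":0,"ay":0,"az":0,"claw":1},{"dx":-0.6,"dy":-20,"dz":0,"ax":0,"ay":0,"az":0,"claw":1},{"dx":-0.75,"dy":-23,"dz":0,"ax":0,"ay":0,"az":0,"claw":1},{"dx":-0.75,"dy":-24.6,"dz":0,"ax":0,"ay":0,"az":0,"claw":1}]}}

```text
clock: 21.55
eef_pos: [513.3, -318.7, 149.4]
tool_rot: [-1.573, 0.003, -0.224]
force: [0.1, -0.2, -2.4]
width: 40.5
```

{"op": "servo_tool", "data": {"increments": [{"dx":0,"dy":0,"dz":0,"ax":0,"ay":0,"az":0,"claw":1},{"dx":0,"dy":0,"dz":0,"ax":0,"ay":0,"az":0,"claw":1},{"dx":0,"dy":0,"dz":0,"ax":0,"ay":0,"az":0,"claw":1}]}}

```text
clock: 21.8
eef_pos: [515.5, -311.7, 150.1]
tool_rot: [-1.569, 0.002, -0.217]
force: [0.0, 0.6, -2.3]
width: 40.7
```

```bash
python3 - <<'E'
from h import *
W=get_image("wrist");save(W,"w19.png",None,1.4)
delta((516.5,-314,150),tool(-0.22))
E
```

```text
d cm [ 0.06 -0.27 -0.04] a [-0. -0. -0.] t 21.85
```

View pics/w19.png

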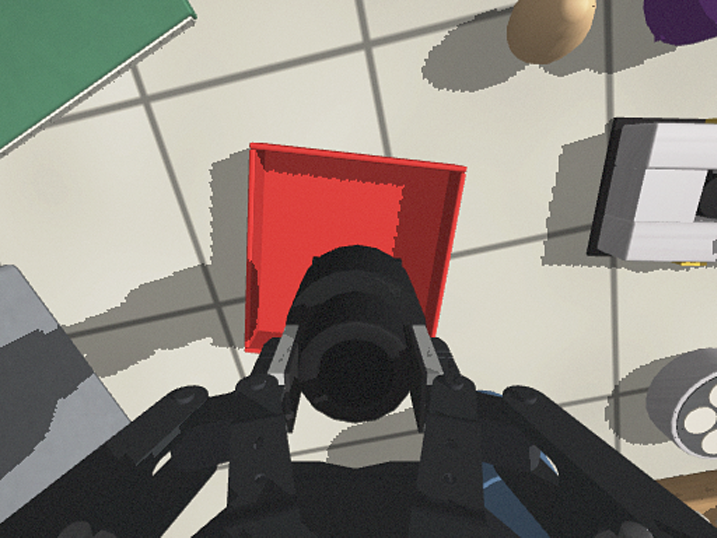

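{"op": "servo_tool", "data": {"increments": [{"dx":0,"dy":-0.2,"dz":-1.5,"ax":0,"ay":0,"az":0,"claw":1},{"dx":0,"dy":-0.2,"dz":-4,"ax":0,"ay":0,"az":0,"claw":1},{"dx":0,"dy":-0.2,"dz":-6.5,"ax":0,"ay":0,"az":0,"claw":1},{"dx":0,"dy":-0.2,"dz":-8,"ax":0,"ay":0,"az":0,"claw":1},{"dx":0,"dy":-0.2,"dz":-8.7,"ax":0,"ay":0,"az":0,"claw":1},{"dx":0,"dy":-0.2,"dz":-9,"ax":0,"ay":0,"az":0,"claw":1},{"dx":0,"dy":-0.2,"dz":-9,"ax":0,"ay":0,"az":0,"claw":1},{"dx":0,"dy":-0.2,"dz":-9,"ax":0,"ay":0,"az":0,"claw":1}]}}

```text
clock: 22.52
eef_pos: [516.9, -315.2, 62.2]
tool_rot: [-1.571, -0.002, -0.217]
force: [-0.7, -0.2, -2.3]
width: 40.7
```

{"op": "servo_tool", "data": {"increments": [{"dx":0,"dy":0,"dz":-0.3,"ax":0,"ay":0,"az":0,"claw":1},{"dx":0,"dy":0,"dz":-0.5,"ax":0,"ay":0,"az":0,"claw":1},{"dx":0,"dy":0,"dz":-0.5,"ax":0,"ay":0,"az":0,"claw":1}]}}

```text
clock: 22.77
eef_pos: [516.0, -315.6, 56.5]
tool_rot: [-1.571, -0.001, -0.218]
force: [-0.6, 0.6, -1.7]
width: 40.9
```

{"op": "servo_tool", "data": {"increments": [{"dx":0,"dy":0,"dz":-0.2,"ax":0,"ay":0,"az":0,"claw":1},{"dx":0,"dy":0,"dz":-0.4,"ax":0,"ay":0,"az":0,"claw":1},{"dx":0,"dy":0,"dz":-0.5,"ax":0,"ay":0,"az":0,"claw":1},{"dx":0,"dy":0,"dz":-0.5,"ax":0,"ay":0,"az":0,"claw":1}]}}

```text
clock: 23.1
eef_pos: [515.8, -315.4, 51.0]
tool_rot: [-1.571, 0.0, -0.218]
force: [0.3, -0.6, -1.3]
width: 40.8
```

{"op": "servo_tool", "data": {"increments": [{"dx":0,"dy":0,"dz":-0.1,"ax":0,"ay":0,"az":0,"claw":1},{"dx":0,"dy":0,"dz":-0.2,"ax":0,"ay":0,"az":0,"claw":1},{"dx":0,"dy":0,"dz":-0.2,"ax":0,"ay":0,"az":0,"claw":1}]}}

```text
clock: 23.35
eef_pos: [516.2, -315.5, 50.1]
tool_rot: [-1.571, -0.001, -0.218]
force: [-1.0, 0.2, 4.6]
width: 40.5
```

Floor contact at the expected height. Release and rise.

{"op": "servo_tool", "data": {"increments": [{"dx":0,"dy":0,"dz":0,"ax":0,"ay":0,"az":0,"claw":0},{"dx":0,"dy":0,"dz":0,"ax":0,"ay":0,"az":0,"claw":-0.5},{"dx":0,"dy":0,"dz":0,"ax":0,"ay":0,"az":0,"claw":-0.5},{"dx":0,"dy":0,"dz":0,"ax":0,"ay":0,"az":0,"claw":-0.5},{"dx":0,"dy":0,"dz":0.2,"ax":0,"ay":0,"az":0,"claw":-0.5}]}}

```text
clock: 23.77
eef_pos: [515.8, -315.4, 51.0]
tool_rot: [-1.571, 0.0, -0.218]
force: [0.5, -0.7, -0.5]
width: 64.1
```

{"op": "servo_tool", "data": {"increments": [{"dx":0,"dy":0,"dz":1.5,"ax":0,"ay":0,"az":0,"claw":-0.5},{"dx":0,"dy":0,"dz":4,"ax":0,"ay":0,"az":0,"claw":-0.5},{"dx":0,"dy":0,"dz":7,"ax":0,"ay":0,"az":0,"claw":-0.5},{"dx":0,"dy":0,"dz":10,"ax":0,"ay":0,"az":0,"claw":-0.5},{"dx":0,"dy":0,"dz":13,"ax":0,"ay":0,"az":0,"claw":-0.5},{"dx":-3,"dy":0,"dz":17,"ax":0,"ay":0,"az":0,"claw":-0.5},{"dx":-6,"dy":0,"dz":20,"ax":0,"ay":0,"az":0,"claw":-0.5},{"dx":-6,"dy":0,"dz":22,"ax":0,"ay":0,"az":0,"claw":-0.5}]}}

```text
clock: 24.43
eef_pos: [451.5, -316.1, 273.1]
tool_rot: [-1.573, 0.003, -0.221]
force: [-0.9, 0.9, 0.6]
width: 64.1
```

{"op": "servo_tool", "data": {"increments": [{"dx":0,"dy":0,"dz":0,"ax":0,"ay":0,"az":0,"claw":-0.5},{"dx":0,"dy":0,"dz":0,"ax":0,"ay":0,"az":0,"claw":-0.5},{"dx":0,"dy":0,"dz":0,"ax":0,"ay":0,"az":0,"claw":-0.5}]}}

```text
clock: 24.68
eef_pos: [456.0, -315.2, 270.9]
tool_rot: [-1.571, -0.0, -0.218]
force: [0.1, -0.5, 0.5]
width: 64.4
```

```bash
python3 - <<'E'
from h import *
import pickle
s,_=cur();print({k:np.round(s[k],4) for k in ["clock","eef_pos","tool_rot","force","width"]})
D={n:get_image(n) for n in ["scene","top","wrist"]}; pickle.dump(D,open("dend.pkl","wb"))
D0=pickle.load(open("d0.pkl","rb"))
save(D["scene"],"s20.png",None,1.5);save(D["top"],"t20.png",None,1.5);save(D["wrist"],"w20.png",None,1.4)
# bystander shift: colour blob centroids before/after
for n in ("scene","top"):
    for nm,lo,hi in (("purple",(130,100,40),(150,255,255)),("blue",(95,90,40),(125,255,255)),("copper",(5,150,60),(12,255,255)),("yel",(20,120,80),(34,255,255))):
        for t,d in (("before",D0[n]),("after",D[n])):
            m=cv2.inRange(cv2.cvtColor(d["color"],cv2.COLOR_RGB2HSV),lo,hi);k,l,q,c=cv2.connectedComponentsWithStats(m)
            print(n,nm,t,[(np.round(c[i],1).tolist(),int(q[i][4])) for i in range(1,k) if (q[i][4]>100 or (nm=="yel" and 5<q[i][4]<25))])
E
```

```text
{'clock': np.float64(24.6833), 'eef_pos': array([ 455.99, -315.25,  270.93]), 'tool_rot': array([-1.57, -0.  , -0.22]), 'force': array([ 0.06, -0.46,  0.47]), 'width': np.float64(64.3522)}
scene purple before [([272.7, 152.8], 573), ([241.5, 268.1], 698)]
scene purple after [([272.9, 152.9], 550), ([241.5, 268.1], 696)]
scene blue before [([44.7, 3.5], 153), ([436.1, 35.9], 1309), ([137.1, 192.8], 1073), ([404.1, 218.2], 236)]
scene blue after [([44.3, 3.6], 160), ([437.1, 36.8], 1246), ([137.0, 192.8], 1082), ([404.5, 218.3], 231)]
scene copper before [([504.5, 308.7], 222), ([306.9, 323.1], 699), ([473.6, 316.1], 243), ([466.1, 337.2], 264), ([491.3, 350.5], 262), ([458.3, 359.3], 275), ([484.1, 373.4], 280), ([449.9, 378.3], 161)]
scene copper after [([504.8, 308.6], 214), ([473.7, 316.0], 236), ([307.6, 323.7], 659), ([466.2, 337.4], 257), ([491.5, 350.7], 252), ([458.4, 359.3], 270), ([484.3, 373.5], 270), ([450.2, 378.3], 151)]
scene yel before [([61.3, 44.0], 137), ([225.2, 194.2], 12), ([282.7, 200.8], 6), ([250.8, 221.9], 10), ([279.4, 253.0], 20)]
scene yel after [([224.8, 
[... 296 characters left out ...]
 140.9], 158), ([11.8, 140.5], 199), ([33.3, 157.8], 203), ([12.9, 160.1], 204), ([34.6, 177.6], 207), ([13.8, 180.2], 204), ([35.4, 197.9], 204), ([15.1, 200.3], 209), ([36.9, 218.3], 209), ([17.3, 241.2], 212)]
top copper after [([155.6, 140.4], 178), ([11.5, 140.6], 202), ([33.2, 158.0], 207), ([12.7, 160.2], 201), ([34.3, 177.6], 197), ([13.7, 179.9], 208), ([35.5, 197.8], 212), ([15.0, 200.2], 211), ([36.6, 218.0], 204), ([17.3, 241.3], 216)]
top yel before [([200.2, 167.2], 12), ([240.2, 175.9], 11), ([279.0, 184.5], 8), ([191.5, 204.1], 14), ([231.4, 213.3], 17), ([271.0, 222.0], 15)]
top yel after [([279.0, 184.5], 8), ([192.2, 204.8], 12), ([231.5, 213.7], 17), ([271.0, 222.0], 15)]
```

View pics/s20.png

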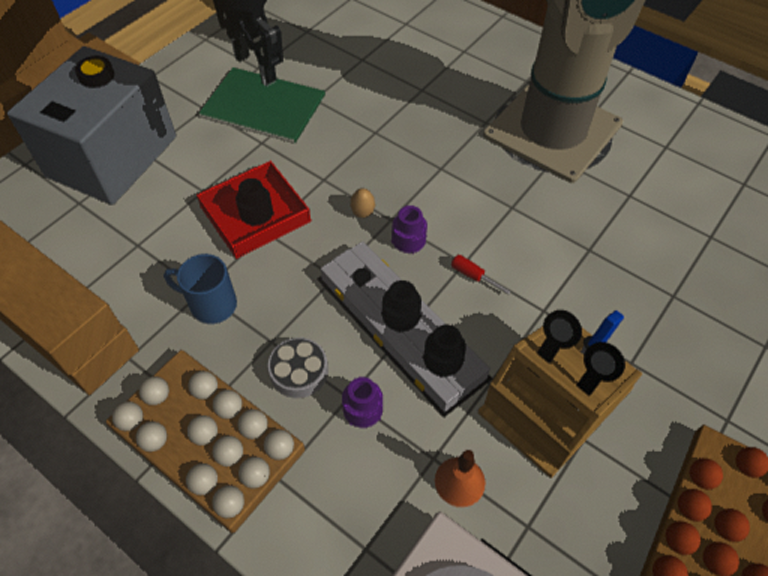

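View pics/t20.png

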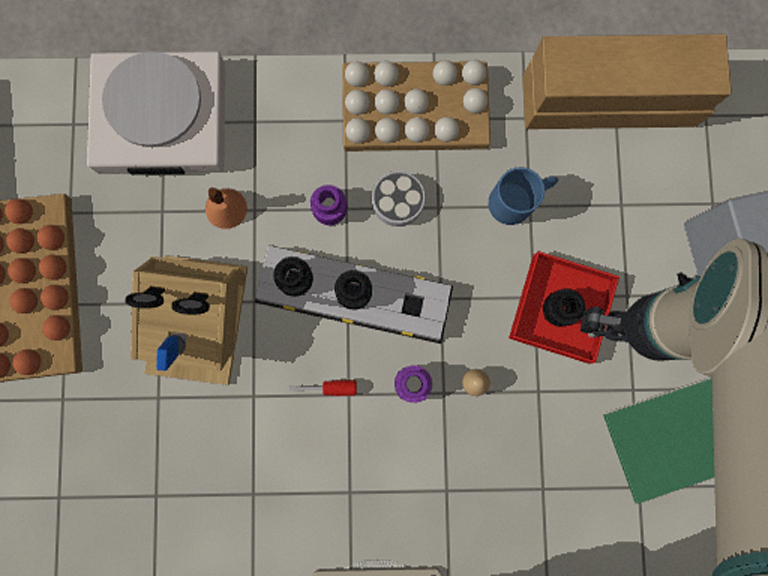

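View pics/w20.png

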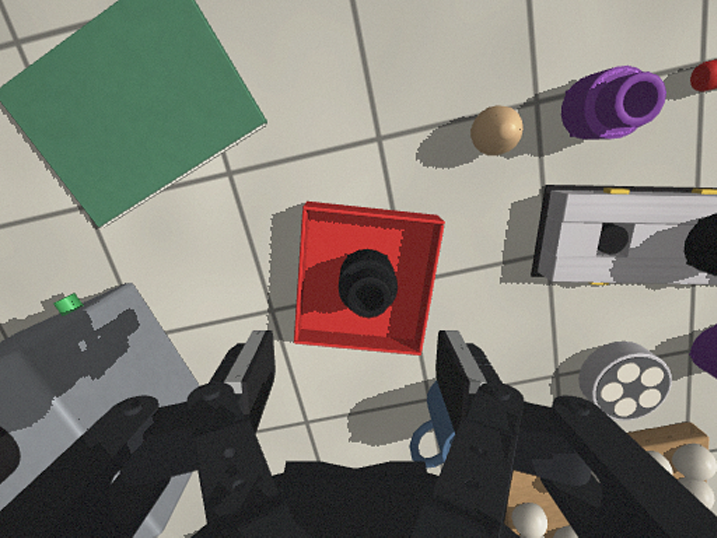

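```bash
python3 - <<'E'
from h import *
import pickle
D0=pickle.load(open("d0.pkl","rb"));D=pickle.load(open("dend.pkl","rb"))
for d in (D0,D):
    m=(d["top"]["color"].max(2)<45).astype(np.uint8);k,l,q,c=cv2.connectedComponentsWithStats(m)
    print([(np.round(c[i],1).tolist(),int(q[i][4])) for i in range(1,k) if q[i][4]>350 and 150<c[i][0]<400])
finish_job()
E
```

```text
[([194.7, 184.1], 508), ([235.1, 192.8], 503), ([275.9, 201.8], 505)]
[([195.2, 184.2], 499), ([235.4, 192.9], 497), ([399.8, 212.7], 1219)]
the job is handed in; nothing more can be done
```

The job is done and handed in at about 25 s of the 72 s allowed.

**Testing:** I drew the gauge out along its slot and tried it in hoods a and b. Both took it down to the shoulder, with contact at the same height in each (tool-tip height 122.9 mm). In the scene camera their yellow tabs sank about 12–14 mm, against the expected 13 mm. The net push on the shoulder reached about 18 N; the wrist sensor read at most 16 N.

**Tight hood:** Hood c is the tight one by elimination. I did not try the gauge in it.

**Putting things back:** The gauge is home in its leaning slot. Hood c was set down at the tray's centre, and the wrist view shows it upright inside the walls.

**Last checks:**
- **Good hoods:** a and b are standing on their stations, moved by about 0.5 pixel or less (roughly 1 mm) in the top view.
- **Other things:** The mug and the purple look-alikes show no movement. The egg, tin and screwdriver I only checked by eye.
- **Copper bell:** Its colour patch shifted by up to about 0.9 pixel between the before and after pictures. I put that down to changed shadow, since the arm did not go near it, but I did not measure it further.
- **Pad depth:** I judged this only from the tabs and the shoulder contact, as there was no direct reading.

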